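# Put the jars on the bath ledge back on their own coasters

## Task

The three glass jars on the bath ledge each stand on the wrong coaster: move them round until each stands upright in the middle of the coaster of its own shape (round on round, square on square, oblong on oblong), the square and oblong ones turned to line up with the edges of their coasters. To free a place, first park one jar on the middle of the empty slatted rack and let go of it there. It is glass, so set the jars down gently, never tip or drop them, and leave the soap dish, nail brush and candle where they are.

Things in the scene. Friction and masses are not known exactly. Their poses are not given: they have to be found in the camera images.
- square_jar: glass jar of pebbles with a square body 56 x 56 mm in plan and 80 mm high; on top, on the jar's axis, a neck 30 mm in diameter and 8 mm high and then a cork stopper 34 mm in diameter and 28 mm high that is firmly fixed and can be gripped to carry the jar; 116 mm high over all, 250 to 500 g, loose. Origin: centre of its underside, z up, x and y along its sides. Starts on the oblong coaster.
- round_jar: glass jar of pebbles with a round body 64 mm in diameter and 66 mm high; on top, on the jar's axis, a neck 30 mm in diameter and 8 mm high and then a cork stopper 34 mm in diameter and 28 mm high that is firmly fixed and can be gripped to carry the jar; 102 mm high over all, 250 to 500 g, loose. Origin: centre of its underside, z up. Starts on the square coaster.
- oblong_jar: glass jar of pebbles with an oblong body 84 mm (its x) x 46 mm (its y) in plan and 74 mm high; on top, on the jar's axis, a neck 30 mm in diameter and 8 mm high and then a cork stopper 34 mm in diameter and 28 mm high that is firmly fixed and can be gripped to carry the jar; 110 mm high over all, 250 to 500 g, loose. Origin: centre of its underside, z up. Starts on the round coaster.
- round_coaster: flat plain wooden disc, 110 mm in diameter, 10 mm thick, fixed to the ledge. Origin: centre of its underside, on the ledge (its top is 10 mm higher).
- square_coaster: flat plain wooden board, 100 x 100 mm, 10 mm thick, fixed. Origin: centre of its underside, x and y along its sides.
- oblong_coaster: flat plain wooden board, 130 mm (its x) x 90 mm (its y), 10 mm thick, fixed. Origin: centre of its underside.
- rack: the empty slatted wooden rack, 110 mm (its x) x 108 mm: five slats along its x, 16 mm wide with 7 mm gaps, their tops level and 12 mm above the ledge; fixed. Origin: centre of its underside, on the ledge.
- soap_dish: bystander: white oblong soap dish with a cream bar of soap in it, 120 (x) x 85 x 28 mm, loose. Origin: centre of its underside.
- nail_brush: bystander: wooden nail brush, bristles down, 90 (x) x 40 x 32 mm, loose. Origin: centre of its underside.
- candle: bystander: candle in an amber glass, 68 mm in diameter, 60 mm high, loose. Origin: centre of its underside.
There are look-alikes about, which are no part of the job. Leave any pink or yellow look-alike of the round_coaster alone.

How it is judged:
On the way:
1. one of the jars stands on the slatted rack, upright, released and still (centre within 30 mm of the rack's centre) (((horizontal distance between round_jar and rack below 0.03 m and z of round_jar in the frame of rack between 0.008 and 0.017 m and angle between round_jar's own z axis and vertical below 0.1 rad and linear speed of round_jar below 0.02 m/s and angular speed of round_jar below 0.2 rad/s and contact force between the fingers and round_jar below 0.2 N) or (horizontal distance between square_jar and rack below 0.03 m and z of square_jar in the frame of rack between 0.008 and 0.017 m and angle between square_jar's own z axis and vertical below 0.1 rad and linear speed of square_jar below 0.02 m/s and angular speed of square_jar below 0.2 rad/s and contact force between the fingers and square_jar below 0.2 N) or (horizontal distance between oblong_jar and rack below 0.03 m and z of oblong_jar in the frame of rack between 0.008 and 0.017 m and angle between oblong_jar's own z axis and vertical below 0.1 rad and linear speed of oblong_jar below 0.02 m/s and angular speed of oblong_jar below 0.2 rad/s and contact force between the fingers and oblong_jar below 0.2 N))), for 0.2 s.
At the end, for the whole second after the job is handed in: Each jar stands upright (within 0.1 rad), released and at rest on the coaster of its own shape, its centre within 13 mm of the coaster's centre; the oblong jar's long side within 0.26 rad of the oblong coaster's long side, and the square jar's sides within 0.26 rad of the square coaster's (horizontal distance between round_jar and round_coaster below 0.013 m and z of round_jar in the frame of round_coaster between 0.007 and 0.014 m and angle between each of round_jar, square_jar, oblong_jar's own z axis and vertical below 0.1 rad and linear speed of each of round_jar, square_jar, oblong_jar below 0.02 m/s and angular speed of each of round_jar, square_jar, oblong_jar below 0.2 rad/s and contact force between the fingers and round_jar below 0.2 N and horizontal distance between square_jar and square_coaster below 0.013 m and z of square_jar in the frame of square_coaster between 0.007 and 0.014 m and contact force between the fingers and square_jar below 0.2 N and horizontal distance between oblong_jar and oblong_coaster below 0.013 m and z of oblong_jar in the frame of oblong_coaster between 0.007 and 0.014 m and contact force between the fingers and oblong_jar below 0.2 N and angle between the x axis of oblong_jar and the x axis of oblong_coaster, either way round below 0.26 rad and (angle between the x axis of square_jar and the x axis of square_coaster, either way round below 0.26 rad or angle between the x axis of square_jar and the y axis of square_coaster, either way round below 0.26 rad)); the robot touches nothing.
It fails at once if a jar is tipped by more than 0.5 rad (angle between any of round_jar, square_jar, oblong_jar's own z axis and vertical above 0.5 rad).
It fails at once if a jar is banged or pressed down hard on a coaster or the rack (more than 90 N) (contact force between any of round_coaster, square_coaster, oblong_coaster, rack and anything else above 90 N).
It fails at once if a jar is dropped: it falls at over 0.55 m/s, that is from more than about 15 mm, while the fingers do not hold it ((contact force between the fingers and round_jar below 0.2 N and linear speed of round_jar above 0.55 m/s) or (contact force between the fingers and square_jar below 0.2 N and linear speed of square_jar above 0.55 m/s) or (contact force between the fingers and oblong_jar below 0.2 N and linear speed of oblong_jar above 0.55 m/s)).
It fails at once if the soap dish, nail brush or candle is shifted by more than 30 mm (distance of any of soap_dish, nail_brush, candle from where it was at the start of the episode above 0.03 m).
It also fails if it takes over 99 s, if anything falls off the work surface, if the arm or the gripper's body presses on something with over 40 N, if the wrist force passes 120 N, or if a joint passes its speed limit or range.

## Robot

A 6-joint arm with a two-finger parallel gripper is mounted at the origin on the work surface. World frame = base frame: x ahead of the robot, y to its left, z up, the work surface at z = 0. Lengths are in m, angles in rad, forces in N, time in s.
With the tool pointing down it reaches from about 0.275 to 0.875 m from the base axis. Payload 12.5 kg.
Tool frame: the origin (TCP) lies between the finger pads; the fingertips stand 11 mm ahead of it and the grasp point (between the pads) lies 8 mm behind it (ctrl.tips_ahead is the distance from the TCP to the fingertips, in m); x points along the fingers, z is the direction in which the jaws open and shut, and the axes are right-handed (so a half turn about x gives the same grasp; the last joint's range is limited). The gripper opens to 85 mm and grips with 20 to 120 N. Pads are 22 mm wide; open, the fingers measure 114 mm over their backs; the gripper's body (76 mm by 85 mm) begins 54 mm behind the grasp point. The pads swing forward as they close: fully open they stand 13 mm farther back than shut.
Start: joints at [-1.245, 0.351, 1.652, -0, 1.139, -0.085], TCP at [0.22, -0.504, 0.242] pointing down, gripper open.
Joint ranges: [-2.75, 2.75], [-0.79, 2.1], [0.01, 2.65], [-1.57, 4.71], [0.07, 3.14], [-2.87, 2.87]. Speed limits (rad/s): [2.22, 2.22, 2.79, 3.14, 3.14, 3.14].

## Interface

Orientations are given as a unit quaternion [x, y, z, w].
In Python, from station import ctrl gives the robot as it stands.
- The arm moves only by the shell command python3 -m jog 'ROWS' [OPENING] [FORCE]. ROWS is JSON, a list of rows, each an object of numbers: "x", "y", "z": the shift along the tool's x, y, z in m; "wx", "wy", "wz": the turn, a rotation vector about the tool's x, y, z in degrees. A call has 1 to 10 rows; each row shifts and turns the pose as measured when the row begins, along the tool's axes as they then stand; what a row does not reach is not made up. A row lasts 1/8 s, in which the tool goes at most 62.5 mm and 10.7 degrees, less where a joint would pass 70% of its speed; a pose out of reach is approached as far as the arm can. A call is refused whole if a number of a shift passes 0.0625 or a number of a turn 10.7, either way. A call with a gripper value outside its range is refused whole. OPENING is the closure, from 0 (fully open) to 1 (shut), set as the call begins (- or left out, the last holds). The fingers move at their own pace and stop on an object; FORCE is the grip in N (left out, the last holds). Time passes only in rows, so rows that do not move let the fingers close. It gives the time, the measured TCP pose, the force and the opening at its end, in the units of the state.
- ctrl.state(): the state, without advancing time (a new reading comes with each control period).
- ctrl.get_image(name): name is "scene" or "side" or "wrist"; returns a dict with "pixels" (480x640x3 uint8, red, green, blue), "fovy" (degrees; the focal length in pixels is half the picture's height over the tangent of half this angle, whatever the lens; pixels are square), "cx", "cy" (the principal point, pixels), "eye" and "rotation" of the camera in the world; the wrist camera has in their place "tool_from_camera" (4x4, takes a point from camera to tool coordinates, whose origin is the TCP and whose axes are the tool frame's). Camera axes: x right, y down, z forward; pixel columns grow to the right and rows downward; lengths in m; the calibration is good to about 2 mm. The wrist camera is an equidistant fisheye: a pixel r from the principal point sees the ray r / f radians off the axis. A picture is of the moment at which its call begins: read the wrist's pose just before it. There is no depth.
- ctrl.sign_off(): hands the job in, once; it reports no verdict.
Trained networks look in a picture, given as the dict that the camera call returned (one of the last four; its "shot" number tells which), for a name from the list of things; names that differ only in an ending like _2 or _b are one class to them, and where a whole thing is asked for, a point or a joint stands for the part that bears it (a point fixed in the world has none). Each returns a list of dicts, best first, with "conf" (0 to 1); they miss things now and then, are a little off and sometimes report something else, mostly with a low value. They report only what shows in the picture. A call takes as long as a camera call. They do not tell look-alikes from the thing itself.
- ctrl.find_in(picture, query): "point" ([x, y, z] in m, in world coordinates, good to about 4 mm: the middle of the surface that is visible of it).
The state is a dict: "time_s": time; "joint_positions": joint angles; "qd": joint speeds; "effort": joint torques, N m; "tool_pos": TCP position; "ee_rot": TCP orientation; "contact_force": force on the tool from outside, world axes, zero at the start; "wrist_torque": the same for the moment, N m; "gripper_width": opening from 0.0 (shut) to 1.0 (fully open).
Only numpy, scipy, OpenCV 4.12 (cv2) and the standard library are available. Lean on these libraries where they do the work, as an engineer would, in place of code of your own. Each camera call takes 0.05 s, during which the arm holds its last target.

## Working session

There is one attempt and no reset: what is moved stays moved. The work goes in short steps, Python scripts to look and compute and a shell command to move; the robot and the scene stay as the last step left them, time stands still between calls to the robot, and variables do not carry over. Pictures are saved under pics/ and viewed, and the job is handed in when it is done.

```bash
ls; mkdir -p pics; cat > look.py <<'E'
import cv2,sys
from station import ctrl
def snap(n,f):
    p=ctrl.get_image(n); cv2.imwrite(f'pics/{f}.png',p['pixels'][:,:,::-1]); return p
E
python3 - <<'E'
from look import *
print(ctrl.state())
for c in ('scene','side'):
    p=snap(c,c+'0'); print(c,p['fovy'],p['eye'],p['rotation'])
    for q in ['square_jar','round_jar','oblong_jar','round_coaster','square_coaster','oblong_coaster','rack','soap_dish','nail_brush','candle']:
        print(q,[(d['conf'],[round(float(v),3) for v in d['point']]) for d in ctrl.find_in(p,q)][:3])
E
```

```text
pics
{'time_s': 0.0, 'joint_positions': array([-1.24459940e+00,  3.51240320e-01,  1.65243304e+00,  2.52876075e-05,
        1.13910326e+00, -8.45882543e-02]), 'qd': array([-0.00098258,  0.00101805,  0.00144075,  0.00029895,  0.00098739,
        0.00047919]), 'effort': array([-4.61372954e-03, -5.06105769e+01, -2.91408169e+01, -3.46585311e-04,
        4.47012702e-03,  1.02414964e-05]), 'tool_pos': array([ 0.21956213, -0.5039224 ,  0.24175278]), 'ee_rot': array([ 0.38778236,  0.59178859, -0.38725325,  0.5911396 ]), 'contact_force': array([ 0.04902818, -1.06623581, -1.00423049]), 'wrist_torque': array([ 0.03589965, -0.01337373, -0.04058403]), 'gripper_width': 1.0019711636985598}
scene 47.848226046962374 [ 1.19859885 -0.75777866  0.95256736] [ 0.87554239  0.2829534  -0.12531187 -0.37102539]
square_jar [(0.59, [0.646, -0.125, 0.086]), (0.51, [0.455, 0.219, 0.017])]
round_jar [(0.9, [0.501, -0.268, 0.073])]
oblong_jar [(0.74, [0.653, 0.126, 0.069])]
round_coaster [(0.86, [0.834, 0.097, 0.012]), (0.8, [0.667, 0.112, 0.014]), (0.74, [0.826, 0.245, 0.012])]
square_coaster [(0.86, [0.507, -0.275
[... 210 characters left out ...]
candle [(0.6, [0.588, -0.382, 0.059])]
side 56.51500391399491 [0.31518046 0.76226176 0.49763875] [-0.16488631  0.84919175 -0.49303896  0.09272786]
square_jar [(0.64, [0.631, 0.169, 0.008]), (0.59, [0.616, -0.094, 0.069])]
round_jar [(0.65, [0.48, -0.235, 0.059])]
oblong_jar [(0.83, [0.634, 0.154, 0.074])]
round_coaster [(0.97, [0.631, 0.172, 0.011]), (0.7, [0.819, 0.262, 0.008]), (0.62, [0.825, 0.117, 0.012])]
square_coaster [(0.57, [0.47, -0.225, 0.006])]
oblong_coaster [(0.74, [0.606, -0.084, 0.005])]
rack [(0.69, [0.447, -0.017, 0.013]), (0.3, [0.628, 0.168, 0.008])]
soap_dish [(0.81, [0.435, 0.241, 0.022])]
nail_brush [(0.57, [0.59, 0.369, 0.032])]
candle [(0.81, [0.574, -0.345, 0.042])]
```

View pics/scene0.png

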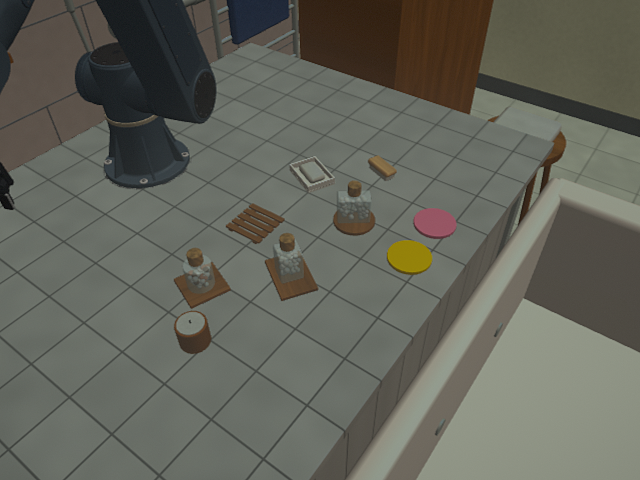

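View pics/side0.png

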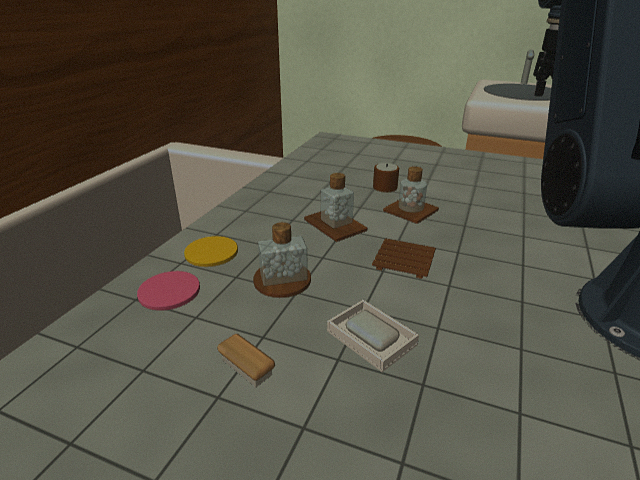

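The scene view shows the round jar on the square coaster (203,285), the square jar on the oblong one (290,275) and the oblong jar on the round one (354,215). The rack is at (255,222), and the pink and yellow discs on the right are decoys. Next I'll write a helper to work out moves.

```bash
cat >> look.py <<'E'
import numpy as np
from scipy.spatial.transform import Rotation as R
def tool():
    s=ctrl.state(); return np.array(s['tool_pos']),R.from_quat(s['ee_rot'])
def yaw_of(r):  # jaw (tool z) direction in world, degrees
    z=r.as_matrix()[:,2]; return np.degrees(np.arctan2(z[1],z[0]))
def plan(pos,jawyaw):
    """total tool-axis shift and turn to go to pos, pointing down, jaw axis at jawyaw deg (mod 180)"""
    p,r=tool(); y=yaw_of(r)
    jy=y+((jawyaw-y+90)%180-90)
    zx=np.array([np.cos(np.radians(jy)),np.sin(np.radians(jy)),0]); x=np.array([0,0,-1.]); 
    tgt=R.from_matrix(np.stack([x,np.cross(zx,x),zx],1))
    print('pos',p.round(4),'yaw',round(y,2),'down',np.round(r.as_matrix()[:,0],4),'J6',ctrl.state()['joint_positions'][[0,5]].round(2))
    print('shift xyz (mm, tool)',(r.inv().apply(np.array(pos)-p)*1000).round(1),'turn deg',np.degrees((r.inv()*tgt).as_rotvec()).round(2), 'axes',r.as_matrix().round(2).tolist())
def proj(p,P,T=None):
    """world pts -> pixels. T: (pos,R) of tool for wrist"""
    P=np.atleast_2d(P).astype(float); f=240/np.tan(np.radians(p['fovy']/2))
    if T is None:
        rot=np.array(p['rotation']); Rm=R.from_quat(rot) if rot.size==4 else R.from_matrix(rot)
        C=Rm.inv().apply(P-np.array(p['eye'])); uv=C[:,:2]/C[:,2:]*f
    else:
        M=np.array(p['tool_from_camera']); C=T[1].inv().apply(P-T[0]); C=(C-M[:3,3])@M[:3,:3]
        rr=np.hypot(C[:,0],C[:,1]); th=np.arctan2(rr,C[:,2]); uv=C[:,:2]/np.maximum(rr,1e-9)[:,None]*(th*f)[:,None]
    return uv+[p['cx'],p['cy']]
def ray(p,uv,T=None):
    uv=np.atleast_2d(uv)-[p['cx'],p['cy']]; f=240/np.tan(np.radians(p['fovy']/2))
    if T is None:
        rot=np.array(p['rotation']); Rm=R.from_quat(rot) if rot.size==4 else R.from_matrix(rot)
        d=np.c_[uv/f,np.ones(len(uv))]; return np.array(p['eye']),Rm.apply(d)
    M=np.array(p['tool_from_camera']); r=np.hypot(*uv.T); th=r/f
    d=np.c_[uv/np.maximum(r,1e-9)[:,None]*np.sin(th)[:,None],np.cos(th)]
    return T[0]+T[1].apply(M[:3,3]),T[1].apply(d@M[:3,:3].T)
def onz(p,uv,z,T=None):
    o,d=ray(p,uv,T); return o+d*((z-o[2])/d[:,2])[:,None]
E
python3 - <<'E'
from look import *
T=tool(); p=snap('wrist','w0'); print(p['fovy'],p['cx'],p['cy'],np.round(p['tool_from_camera'],3).tolist())
plan([0.52,-0.03,0.42],90)
E
```

```text
65.70646984690485 325.7701846937573 242.41106119332753 [[0.0, -0.314, 0.95, -0.131], [0.0, -0.95, -0.314, 0.08], [1.0, 0.0, -0.0, -0.0], [0.0, 0.0, 0.0, 1.0]]
pos [ 0.2197 -0.5042  0.2423] yaw -66.46 down [ 0. -0. -1.] J6 [-1.24 -0.08]
shift xyz (mm, tool) [-177.7  464.7 -314.8] turn deg [23.54  0.   -0.  ] axes [[0.0, 0.92, 0.4], [-0.0, 0.4, -0.92], [-1.0, 0.0, 0.0]]
```

View pics/w0.png

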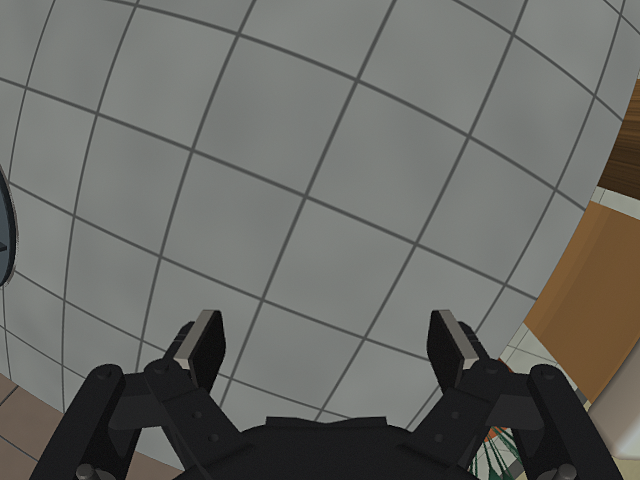

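The wrist view shows only bare ledge and the open fingers (200,340 and 450,340). I'll move over the work area.

```bash
python3 -m jog '[{"x":-0.0158,"y":0.0462,"z":-0.0283},{"x":-0.0158,"y":0.0462,"z":-0.0283},{"x":-0.0158,"y":0.0462,"z":-0.0283},{"x":-0.0158,"y":0.0462,"z":-0.0283},{"x":-0.0158,"y":0.0462,"z":-0.0283},{"x":-0.0158,"y":0.0462,"z":-0.0283},{"x":-0.0158,"y":0.0462,"z":-0.0283},{"x":-0.0158,"y":0.0462,"z":-0.0283},{"x":-0.0158,"y":0.0462,"z":-0.0283},{"x":-0.0158,"y":0.0462,"z":-0.0283}]'
python3 -m jog '[{"wx":-10},{"wx":-10},{"wx":-10},{"wx":-10},{"wx":-10},{"wx":-10},{"wx":-6},{}]'
python3 - <<'E'
from look import *
plan([0.53,-0.06,0.40],0)
E
```

```text
pos [ 0.2197 -0.5042  0.2423] yaw -66.46 down [ 0. -0. -1.] J6 [-1.24 -0.08]
shift xyz (mm, tool) [-157.7  461.9 -283.3] turn deg [-66.46   0.     0.  ] axes [[0.0, 0.92, 0.4], [-0.0, 0.4, -0.92], [-1.0, 0.0, 0.0]]invalid input
invalid input
```

```bash
python3 -m jog '[{"x":-0.0158,"y":0.0462,"z":-0.0283,"wx":0,"wy":0,"wz":0}]'; echo; python3 -m jog '[{"x":-0.0158,"y":0.0462,"z":-0.0283}]' 0 20; python3 -m jog --help
```

```text
time_s: 1.27
tool_pos: [0.2499, -0.4604, 0.2573]
ee_rot: [0.389, 0.591, -0.388, 0.59]
contact_force: [1.2, -0.2, 0.0]
gripper_width: 0.999
invalid input
invalid input: not JSON, or not a number
```

```bash
python3 -m jog '[{"x":-0.0158,"y":0.0462,"z":-0.0283,"wx":0,"wy":0,"wz":0},{"x":-0.0158,"y":0.0462,"z":-0.0283,"wx":0,"wy":0,"wz":0},{"x":-0.0158,"y":0.0462,"z":-0.0283,"wx":0,"wy":0,"wz":0},{"x":-0.0158,"y":0.0462,"z":-0.0283,"wx":0,"wy":0,"wz":0},{"x":-0.0158,"y":0.0462,"z":-0.0283,"wx":0,"wy":0,"wz":0},{"x":-0.0158,"y":0.0462,"z":-0.0283,"wx":0,"wy":0,"wz":0},{"x":-0.0158,"y":0.0462,"z":-0.0283,"wx":0,"wy":0,"wz":0},{"x":-0.0158,"y":0.0462,"z":-0.0283,"wx":0,"wy":0,"wz":0},{"x":-0.0158,"y":0.0462,"z":-0.0283,"wx":0,"wy":0,"wz":0}]'
python3 -m jog '[{"x":0,"y":0,"z":0,"wx":-10,"wy":0,"wz":0},{"x":0,"y":0,"z":0,"wx":-10,"wy":0,"wz":0},{"x":0,"y":0,"z":0,"wx":-10,"wy":0,"wz":0},{"x":0,"y":0,"z":0,"wx":-10,"wy":0,"wz":0},{"x":0,"y":0,"z":0,"wx":-10,"wy":0,"wz":0},{"x":0,"y":0,"z":0,"wx":-10,"wy":0,"wz":0},{"x":0,"y":0,"z":0,"wx":-6,"wy":0,"wz":0},{"x":0,"y":0,"z":0,"wx":0,"wy":0,"wz":0}]'
python3 - <<'E'
from look import *
plan([0.53,-0.06,0.40],0)
T=tool(); p=snap('wrist','w1')
for q in ['square_jar','round_jar','oblong_jar','round_coaster','square_coaster','oblong_coaster','rack']:
    print(q,[(d['conf'],[round(float(v),3) for v in d['point']]) for d in ctrl.find_in(p,q)][:3])
import pickle; pickle.dump((p,T),open('w1.pkl','wb'))
E
```

```text
time_s: 2.4
tool_pos: [0.5379, -0.0486, 0.4056]
ee_rot: [0.39, 0.59, -0.389, 0.591]
contact_force: [1.2, -1.9, 0.6]
gripper_width: 0.998
time_s: 3.4
tool_pos: [0.5396, -0.0446, 0.4062]
ee_rot: [-0.01, 0.706, 0.01, 0.708]
contact_force: [1.3, 0.1, -0.5]
gripper_width: 1.0
pos [ 0.5396 -0.0446  0.4062] yaw 1.58 down [ 3.5e-03 -1.0e-04 -1.0e+00] J6 [-0.17 -0.2 ]
shift xyz (mm, tool) [  6.1 -15.1 -10.1] turn deg [1.58 0.2  0.01] axes [[0.0, -0.03, 1.0], [-0.0, 1.0, 0.03], [-1.0, -0.0, 0.0]]
square_jar [(0.88, [0.62, -0.102, 0.09]), (0.46, [0.638, 0.129, 0.088]), (0.27, [0.48, -0.227, 0.01])]
round_jar [(0.82, [0.483, -0.239, 0.077])]
oblong_jar [(0.93, [0.637, 0.132, 0.087])]
round_coaster [(0.87, [0.822, 0.232, 0.01]), (0.74, [0.822, 0.103, 0.008])]
square_coaster [(0.88, [0.479, -0.226, 0.014])]
oblong_coaster [(0.87, [0.606, -0.089, 0.012])]
rack [(0.7, [0.447, -0.018, 0.013]), (0.56, [0.619, -0.102, 0.087])]
```

View pics/w1.png

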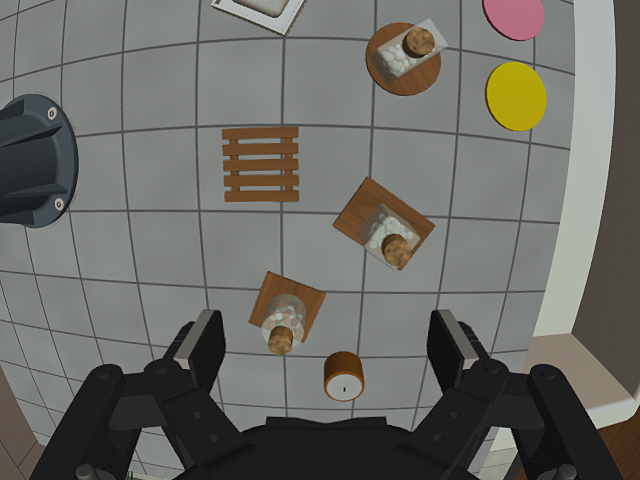

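The wrist view shows everything: the rack at (260,165), the oblong coaster with the square jar at (384,222), the square coaster with the round jar at (287,307), and the round coaster with the oblong jar at (403,58). I'll zoom in to read the corners.

```bash
python3 - <<'E'
import cv2,numpy as np
im=cv2.imread('pics/w1.png'); sc=cv2.imread('pics/scene0.png')
def crop(i,x,y,w=100,h=100,k=4):
    c=cv2.resize(i[y:y+h,x:x+w],None,fx=k,fy=k,interpolation=cv2.INTER_CUBIC)
    for t in range(0,w,20): cv2.putText(c,str(x+t),(t*k,10),0,.35,(0,255,255),1); cv2.line(c,(t*k,0),(t*k,h*k),(0,255,255),1) if 0 else cv2.line(c,(t*k,12),(t*k,18),(0,255,255),1)
    for t in range(0,h,20): cv2.putText(c,str(y+t),(0,t*k+4),0,.35,(0,255,255),1)
    return c
a=np.hstack([crop(im,330,175,110,100,3),crop(im,240,265,110,100,3)])
b=np.hstack([crop(im,360,5,110,100,3),crop(im,215,115,110,100,3)])
cv2.imwrite('pics/z1.png',np.vstack([a,b]))
E
```

```text
(no output)
```

View pics/z1.png

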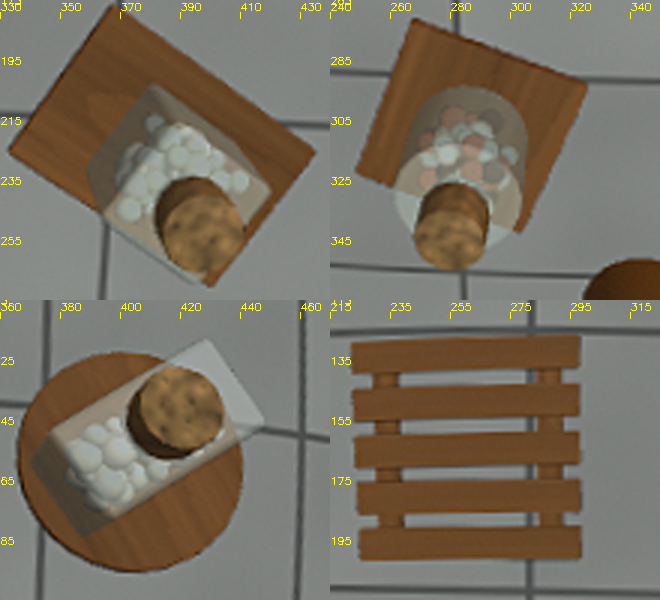

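```bash
cat > fit.py <<'E'
from look import *
import pickle
from scipy.optimize import least_squares
p,T=pickle.load(open('w1.pkl','rb'))
def rect(name,px,L,W,z,guess):
    # px ordered around; model corners order tried cyclically
    px=np.array(px,float); best=None
    w=onz(p,px,z,T)[:,:2]
    m=np.array([[-L,W],[L,W],[L,-W],[-L,-W]])/2
    for k in range(4):
        mm=np.roll(m,k,0)
        f=lambda q:(mm@np.array([[np.cos(q[2]),np.sin(q[2])],[-np.sin(q[2]),np.cos(q[2])]])+q[:2]-w).ravel()
        for y0 in (-1.5,-.75,0,.75,1.5):
            r=least_squares(f,[*w.mean(0),y0])
            if best is None or r.cost<best.cost-1e-9: best=r
    print(name,best.x[:2].round(4),'yaw',round(np.degrees(best.x[2])%180,1),'rms mm',round(1000*np.sqrt(best.cost*2/4),1)); return best.x
if __name__=='__main__':
    rect('oblC',[(367.7,176.7),(435.3,226),(400,270.7),(333,225.7)],.13,.09,.01,0)
    rect('sqC',[(267.3,271),(325.7,294),(303.3,342.3),(248.7,322.7)],.10,.10,.01,0)
    rect('rack',[(222.3,130),(298.3,127),(298.7,201),(225,201.7)],.11,.108,.012,0)
    c=onz(p,[(365.7,58.3),(403.3,95.3),(441,61.7),(400,22.3)],.01,T)[:,:2]
    r=least_squares(lambda q:np.hypot(*(c-q).T)-.055,c.mean(0)); print('roundC',r.x.round(4),(r.fun*1000).round(1))
    print('corks obl',onz(p,(420.3,40),.12,T).round(4),'sq',onz(p,(398.3,255),.126,T).round(4),'round',onz(p,(280.3,345),.112,T).round(4))
    ob=np.array([(50,137),(205,40),(265,125)])/3+[360,5]; w=onz(p,ob,.084,T)[:,:2]; print('obl jar',w.round(3).tolist(),np.degrees(np.arctan2(*(w[1]-w[0])[::-1])),np.degrees(np.arctan2(*(w[1]-w[2])[::-1])), np.hypot(*(w[1]-w[0])),np.hypot(*(w[1]-w[2])))
    sq=np.array([(105,215),(200,287),(270,190)])/3+[330,175]; w=onz(p,sq,.09,T)[:,:2]; print('sq jar',w.round(3).tolist(),np.degrees(np.arctan2(*(w[1]-w[0])[::-1])),np.degrees(np.arctan2(*(w[2]-w[1])[::-1])),np.hypot(*(w[1]-w[0])),np.hypot(*(w[1]-w[2])))
E
python3 fit.py
```

```text
oblC [ 0.6301 -0.1094] yaw 147.1 rms mm 1.2
sqC [ 0.4817 -0.2522] yaw 159.1 rms mm 1.2
rack [ 0.4461 -0.0238] yaw 1.3 rms mm 1.1
roundC [0.6451 0.1372] [-0.3 -0.6 -0.4 -0.6]
corks obl [[0.6406 0.1399 0.12  ]] sq [[ 0.6284 -0.1133  0.126 ]] round [[ 0.4832 -0.2542  0.112 ]]
obl jar [[0.596, 0.13], [0.66, 0.179], [0.686, 0.145]] 37.90829867576658 127.58643292656068 0.08055064183566785 0.043342363036442545
sq jar [[0.592, -0.116], [0.636, -0.148], [0.663, -0.103]] -36.10622948608631 59.46231906544136 0.05494485942771732 0.05290469651819155
```

```bash
python3 - <<'E'
from look import *
S=snap('scene','s1'); D=snap('side','d1')
def box(x,y,yaw,L,W,z):
    y_=np.radians(yaw);c,s=np.cos(y_),np.sin(y_)
    m=np.array([[-L,W],[L,W],[L,-W],[-L,-W]])/2
    return np.c_[m@np.array([[c,s],[-s,c]])+[x,y],np.full(4,z)]
def circ(x,y,r,z):
    t=np.linspace(0,6.28,40); return np.c_[x+r*np.cos(t),y+r*np.sin(t),np.full(40,z)]
sh=[box(.6301,-.1094,147.1,.13,.09,.01),box(.4817,-.2522,159.1,.1,.1,.01),box(.4461,-.0238,1.3,.11,.108,.012),circ(.6451,.1372,.055,.01),
circ(.6406,.1399,.017,.12),circ(.6284,-.1133,.017,.126),circ(.4832,-.2542,.017,.112),box(.641,.139,37.9,.084,.046,.084),box(.6285,-.112,-33,.056,.056,.09)]
out=[]
for p,(x,y,w,h) in ((S,(170,170,220,140)),(D,(240,160,210,140))):
    k=3.6
    im=cv2.resize(p['pixels'][y:y+h,x:x+w,::-1],None,fx=k,fy=k,interpolation=cv2.INTER_CUBIC)
    for s in sh: cv2.polylines(im,[np.round((proj(p,s)-[x,y]+.5)*k).astype(int)],True,(0,255,255),1)
    out.append(im)
cv2.imwrite('pics/ov_s.png',out[0]);cv2.imwrite('pics/ov_d.png',out[1])
E
```

```text
(no output)
```

View pics/ov_s.png

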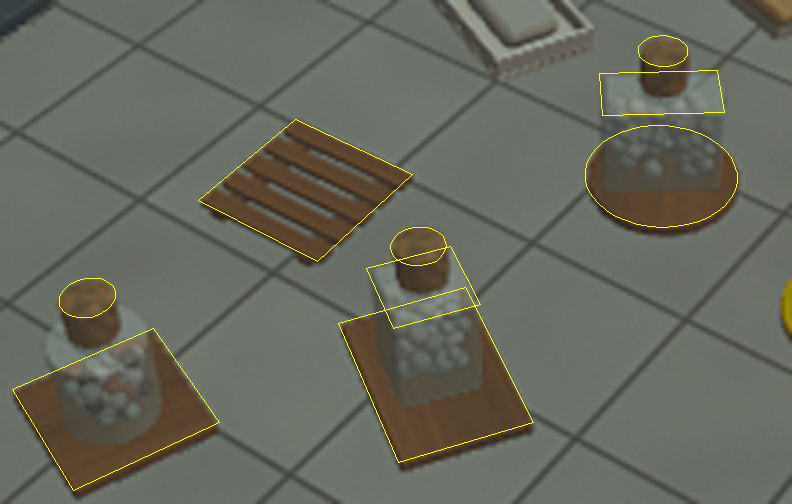

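View pics/ov_d.png

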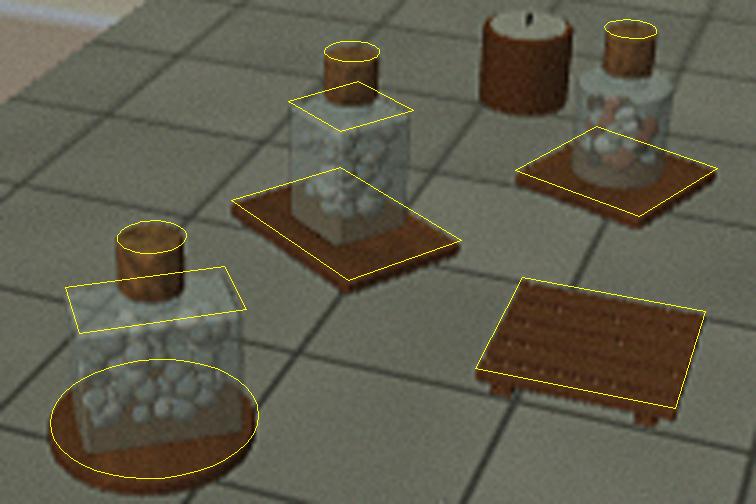

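The overlays agree with both fixed cameras to about 2 mm, so the map is good. I'll park the round jar first.

```bash
python3 -m jog '[{"x":0.034,"y":-0.0347,"z":-0.0104,"wx":0.3,"wy":0.03,"wz":0},{"x":0.034,"y":-0.0347,"z":-0.0104,"wx":0.3,"wy":0.03,"wz":0},{"x":0.034,"y":-0.0347,"z":-0.0104,"wx":0.3,"wy":0.03,"wz":0},{"x":0.034,"y":-0.0347,"z":-0.0104,"wx":0.3,"wy":0.03,"wz":0},{"x":0.034,"y":-0.0347,"z":-0.0104,"wx":0.3,"wy":0.03,"wz":0},{"x":0.034,"y":-0.0347,"z":-0.0104,"wx":0,"wy":0.03,"wz":0},{"x":0,"y":0,"z":0,"wx":0,"wy":0,"wz":0}]'
python3 - <<'E'
from look import *
plan([0.4832,-0.2540,0.093],0)
T=tool(); p=snap('wrist','w2')
im=p['pixels'][:,:,::-1].copy()
for r,z in ((.017,.112),(.032,.076)):
    t=np.linspace(0,6.28,40); P=np.c_[.4832+r*np.cos(t),-.254+r*np.sin(t),np.full(40,z)]
    cv2.polylines(im,[np.round(proj(p,P,T)).astype(int)],True,(0,255,255),1)
cv2.imwrite('pics/w2.png',im)
E
```

```text
time_s: 4.78
tool_pos: [0.4799, -0.2596, 0.1967]
ee_rot: [-0.0, 0.706, 0.0, 0.709]
contact_force: [-0.2, -0.5, -0.0]
gripper_width: 1.0
pos [ 0.4799 -0.2596  0.1967] yaw 0.03 down [ 4.1e-03 -1.0e-04 -1.0e+00] J6 [-0.58 -0.58]
shift xyz (mm, tool) [103.7   5.6   2.9] turn deg [0.03 0.24 0.  ] axes [[0.0, -0.0, 1.0], [-0.0, 1.0, 0.0], [-1.0, -0.0, 0.0]]
```

View pics/w2.png

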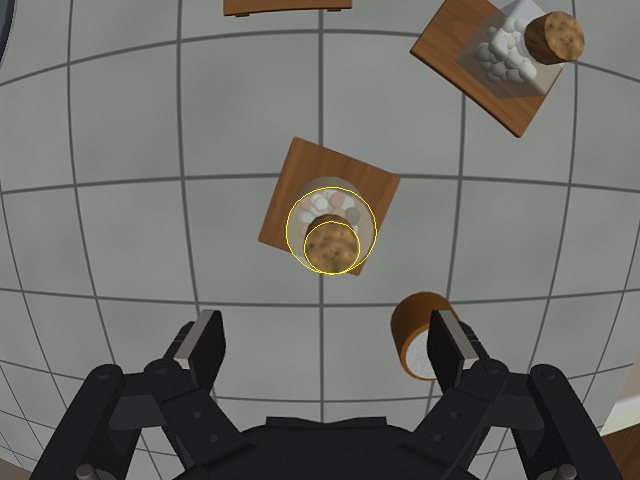

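The cork and body outlines fall right on the round jar at (332,246). Descending.

```bash
python3 -m jog '[{"x":0.035,"y":0.0056,"z":0.0029,"wx":0,"wy":0.2,"wz":0},{"x":0.035,"y":0,"z":0,"wx":0,"wy":0,"wz":0},{"x":0.022,"y":0,"z":0,"wx":0,"wy":0,"wz":0},{"x":0.009,"y":0,"z":0,"wx":0,"wy":0,"wz":0},{"x":0,"y":0,"z":0,"wx":0,"wy":0,"wz":0}]'; python3 - <<'E'
from look import *
plan([0.4832,-0.2540,0.093],0)
E
```

```text
time_s: 5.45
tool_pos: [0.4896, -0.2517, 0.1009]
ee_rot: [-0.004, 0.703, -0.001, 0.711]
contact_force: [-0.4, 0.6, -0.0]
gripper_width: 1.004
pos [ 0.4896 -0.2517  0.1009] yaw 0.25 down [ 0.0122 -0.0063 -0.9999] J6 [-0.56 -0.57]
shift xyz (mm, tool) [ 7.9 -2.2 -6.5] turn deg [0.24 0.7  0.36] axes [[0.01, -0.0, 1.0], [-0.01, 1.0, 0.0], [-1.0, -0.01, 0.01]]
```

```bash
python3 -m jog '[{"x":0.004,"y":-0.0022,"z":-0.0065,"wx":0,"wy":0.7,"wz":0.36},{"x":0.004,"y":0,"z":0,"wx":0,"wy":0,"wz":0},{"x":0,"y":0,"z":0,"wx":0,"wy":0,"wz":0}]'; python3 - <<'E'
from look import *
plan([0.4832,-0.2540,0.093],0)
E
```

```text
time_s: 5.82
tool_pos: [0.4838, -0.2545, 0.0948]
ee_rot: [-0.002, 0.706, 0.001, 0.708]
contact_force: [-0.4, 0.6, -0.2]
gripper_width: 1.001
pos [ 0.4838 -0.2545  0.0948] yaw 0.25 down [ 0.0022 -0.0016 -1.    ] J6 [-0.57 -0.57]
shift xyz (mm, tool) [ 1.8  0.5 -0.6] turn deg [0.25 0.13 0.09] axes [[0.0, -0.0, 1.0], [-0.0, 1.0, 0.0], [-1.0, -0.0, 0.0]]
```

```bash
python3 -m jog '[{"x":0.0015,"y":0,"z":0,"wx":0,"wy":0,"wz":0},{"x":0,"y":0,"z":0,"wx":0,"wy":0,"wz":0},{"x":0,"y":0,"z":0,"wx":0,"wy":0,"wz":0},{"x":0,"y":0,"z":0,"wx":0,"wy":0,"wz":0},{"x":0,"y":0,"z":0,"wx":0,"wy":0,"wz":0},{"x":0,"y":0,"z":0,"wx":0,"wy":0,"wz":0}]' 1 45
python3 -m jog '[{"x":0,"y":0,"z":0,"wx":0,"wy":0,"wz":0}]'
```

```text
time_s: 6.58
tool_pos: [0.4838, -0.2547, 0.0936]
ee_rot: [-0.002, 0.706, 0.001, 0.708]
contact_force: [-0.8, -0.5, 1.1]
gripper_width: 0.385
time_s: 6.7
tool_pos: [0.4838, -0.2547, 0.0936]
ee_rot: [-0.002, 0.706, 0.001, 0.708]
contact_force: [-0.9, -0.3, 0.1]
gripper_width: 0.383
```

```bash
python3 -m jog '[{"x":-0.01,"y":0,"z":0,"wx":0,"wy":0,"wz":0},{"x":-0.02,"y":0,"z":0,"wx":0,"wy":0,"wz":0},{"x":-0.02,"y":0,"z":0,"wx":0,"wy":0,"wz":0},{"x":-0.01,"y":0.015,"z":-0.002,"wx":0,"wy":0,"wz":0},{"x":-0.004,"y":0.03,"z":-0.005,"wx":0,"wy":0,"wz":0},{"x":0,"y":0.035,"z":-0.006,"wx":0,"wy":0,"wz":0},{"x":0,"y":0.035,"z":-0.006,"wx":0,"wy":0,"wz":0},{"x":0,"y":0.035,"z":-0.006,"wx":0,"wy":0,"wz":0},{"x":0,"y":0.03,"z":-0.005,"wx":0,"wy":0,"wz":0},{"x":0,"y":0.02,"z":-0.004,"wx":0,"wy":0,"wz":0}]'
python3 -m jog '[{"x":0,"y":0.015,"z":-0.002,"wx":0,"wy":0,"wz":0},{"x":0,"y":0,"z":0,"wx":0,"wy":0,"wz":0},{"x":0,"y":0,"z":0,"wx":0,"wy":0,"wz":0}]'
python3 - <<'E'
from look import *
plan([0.4461,-0.0238,0.0966],0)
E
```

```text
time_s: 7.95
tool_pos: [0.4438, -0.0437, 0.1596]
ee_rot: [-0.001, 0.708, 0.002, 0.707]
contact_force: [0.3, 0.1, -3.2]
gripper_width: 0.381
time_s: 8.32
tool_pos: [0.4406, -0.0264, 0.1596]
ee_rot: [-0.001, 0.708, 0.003, 0.706]
contact_force: [0.7, -0.7, -3.4]
gripper_width: 0.382
pos [ 0.4406 -0.0264  0.1596] yaw 0.31 down [-0.0023  0.0016 -1.    ] J6 [-0.17 -0.17]
shift xyz (mm, tool) [63.   2.4  5.6] turn deg [ 0.31 -0.13 -0.09] axes [[-0.0, -0.01, 1.0], [0.0, 1.0, 0.01], [-1.0, 0.0, -0.0]]
```

```bash
python3 -m jog '[{"x":0.015,"y":0.0024,"z":0.0056,"wx":0,"wy":0,"wz":0},{"x":0.02,"y":0,"z":0,"wx":0,"wy":0,"wz":0},{"x":0.013,"y":0,"z":0,"wx":0,"wy":0,"wz":0},{"x":0.005,"y":0,"z":0,"wx":0,"wy":0,"wz":0},{"x":0,"y":0,"z":0,"wx":0,"wy":0,"wz":0},{"x":0,"y":0,"z":0,"wx":0,"wy":0,"wz":0}]'
python3 - <<'E'
from look import *
plan([0.4461,-0.0238,0.0966],0)
T=tool(); p=snap('wrist','w3')
E
```

```text
time_s: 9.07
tool_pos: [0.4476, -0.0253, 0.1029]
ee_rot: [-0.0, 0.708, 0.001, 0.706]
contact_force: [-0.5, -0.3, -3.2]
gripper_width: 0.39
pos [ 0.4476 -0.0253  0.1029] yaw 0.14 down [-0.002   0.0014 -1.    ] J6 [-0.16 -0.16]
shift xyz (mm, tool) [ 6.3  1.5 -1.5] turn deg [ 0.14 -0.11 -0.08] axes [[-0.0, -0.0, 1.0], [0.0, 1.0, 0.0], [-1.0, 0.0, -0.0]]
```

View pics/w3.png

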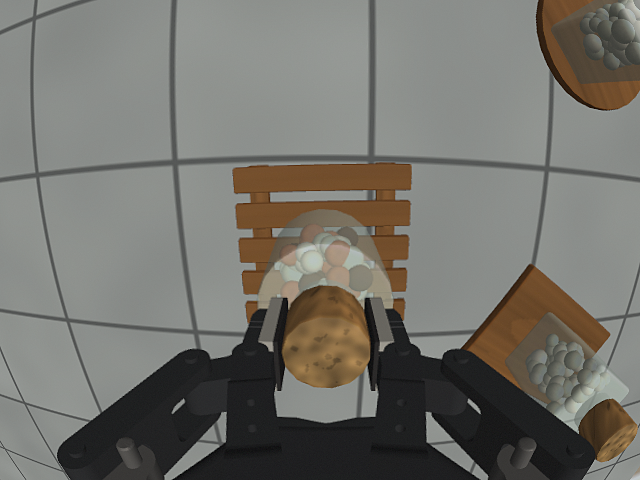

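The wrist view shows the jar held by its cork at (326,335), centred over the rack at (322,240). I'll lower the last few millimetres.

```bash
python3 -m jog '[{"x":0.004,"y":0.0015,"z":-0.0015,"wx":0,"wy":0,"wz":0},{"x":0.002,"y":0,"z":0,"wx":0,"wy":0,"wz":0},{"x":0,"y":0,"z":0,"wx":0,"wy":0,"wz":0}]'
python3 -m jog '[{"x":0.0015,"y":0,"z":0,"wx":0,"wy":0,"wz":0},{"x":0,"y":0,"z":0,"wx":0,"wy":0,"wz":0}]'
```

```text
time_s: 9.5
tool_pos: [0.4463, -0.0237, 0.0972]
ee_rot: [-0.0, 0.707, 0.001, 0.707]
contact_force: [0.6, -0.3, -3.5]
gripper_width: 0.386
time_s: 9.75
tool_pos: [0.4465, -0.0237, 0.0958]
ee_rot: [-0.001, 0.707, 0.001, 0.707]
contact_force: [0.6, 0.2, -3.8]
gripper_width: 0.381
```

```bash
python3 -m jog '[{"x":0.001,"y":0,"z":0,"wx":0,"wy":0,"wz":0},{"x":0,"y":0,"z":0,"wx":0,"wy":0,"wz":0}]'
python3 -m jog '[{"x":0.001,"y":0,"z":0,"wx":0,"wy":0,"wz":0},{"x":0,"y":0,"z":0,"wx":0,"wy":0,"wz":0}]'
```

```text
time_s: 10.0
tool_pos: [0.4466, -0.0237, 0.0958]
ee_rot: [-0.001, 0.707, 0.001, 0.707]
contact_force: [-0.3, -0.7, -4.1]
gripper_width: 0.383
time_s: 10.25
tool_pos: [0.4467, -0.0237, 0.0957]
ee_rot: [-0.001, 0.707, 0.001, 0.707]
contact_force: [-0.5, 0.0, -2.7]
gripper_width: 0.383
```

```bash
python3 -m jog '[{"x":0.002,"y":0,"z":0,"wx":0,"wy":0,"wz":0},{"x":0,"y":0,"z":0,"wx":0,"wy":0,"wz":0}]'; python3 -m jog '[{"x":0.001,"y":0,"z":0,"wx":0,"wy":0,"wz":0},{"x":0,"y":0,"z":0,"wx":0,"wy":0,"wz":0}]'
```

```text
time_s: 10.5
tool_pos: [0.4469, -0.0237, 0.0958]
ee_rot: [-0.001, 0.707, 0.001, 0.707]
contact_force: [-0.0, 0.1, -3.3]
gripper_width: 0.384
time_s: 10.75
tool_pos: [0.447, -0.0237, 0.0957]
ee_rot: [-0.001, 0.707, 0.001, 0.708]
contact_force: [-2.1, 0.3, 1.6]
gripper_width: 0.38
```

Contact at the predicted height. Releasing and rising.

```bash
python3 -m jog '[{"x":0,"y":0,"z":0,"wx":0,"wy":0,"wz":0},{"x":0,"y":0,"z":0,"wx":0,"wy":0,"wz":0},{"x":0,"y":0,"z":0,"wx":0,"wy":0,"wz":0},{"x":0,"y":0,"z":0,"wx":0,"wy":0,"wz":0},{"x":-0.01,"y":0,"z":0,"wx":0,"wy":0,"wz":0},{"x":-0.02,"y":0,"z":0,"wx":0,"wy":0,"wz":0},{"x":-0.03,"y":0,"z":0,"wx":0,"wy":0,"wz":0},{"x":-0.04,"y":0,"z":0,"wx":0,"wy":0,"wz":0},{"x":0,"y":0,"z":0,"wx":0,"wy":0,"wz":0}]' 0
python3 - <<'E'
from look import *
plan([0.6284,-0.1125,0.2],-33)
T=tool(); p=snap('wrist','w4'); s=snap('scene','s4')
import pickle; pickle.dump((p,T),open('w4.pkl','wb'))
E
```

```text
time_s: 11.88
tool_pos: [0.4475, -0.0239, 0.2007]
ee_rot: [-0.001, 0.706, 0.001, 0.708]
contact_force: [0.3, -0.1, -1.2]
gripper_width: 1.001
pos [ 0.4475 -0.0239  0.2007] yaw 0.15 down [ 3.3e-03  6.0e-04 -1.0e+00] J6 [-0.16 -0.16]
shift xyz (mm, tool) [  1.2 -89.1 180.7] turn deg [33.15  0.17 -0.09] axes [[0.0, -0.0, 1.0], [0.0, 1.0, 0.0], [-1.0, 0.0, 0.0]]
```

View pics/w4.png

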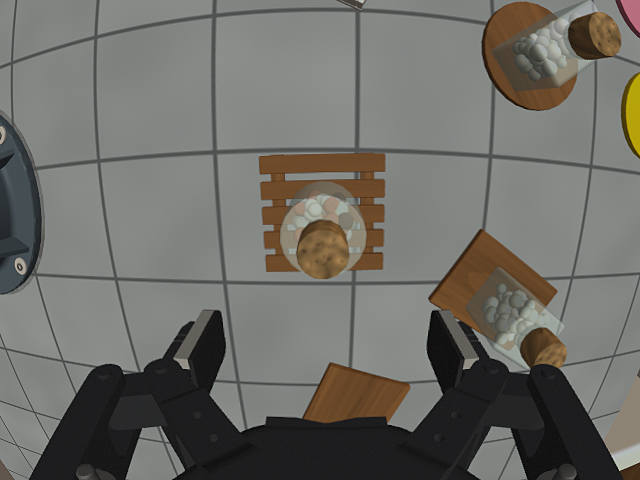

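View pics/s4.png

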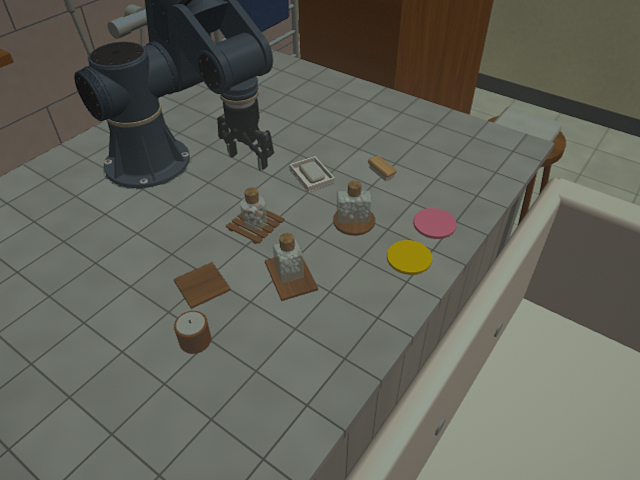

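The round jar (323,230 wrist; 253,208 scene) stands upright in the middle of the rack, released. Next is the square jar.

```bash
python3 -m jog '[{"x":-0.003,"y":-0.0223,"z":0.0452,"wx":0,"wy":0,"wz":0},{"x":0,"y":-0.0223,"z":0.0452,"wx":0,"wy":0,"wz":0},{"x":0,"y":-0.0223,"z":0.0452,"wx":0,"wy":0,"wz":0},{"x":0,"y":-0.0223,"z":0.0452,"wx":0,"wy":0,"wz":0},{"x":0,"y":0,"z":0,"wx":8,"wy":0,"wz":0},{"x":0,"y":0,"z":0,"wx":8,"wy":0,"wz":0},{"x":0,"y":0,"z":0,"wx":8,"wy":0,"wz":0},{"x":0,"y":0,"z":0,"wx":8,"wy":0,"wz":0},{"x":0,"y":0,"z":0,"wx":0,"wy":0,"wz":0}]'
python3 - <<'E'
from look import *
plan([0.6284,-0.1125,0.107],-33)
T=tool(); p=snap('wrist','w5')
im=p['pixels'][:,:,::-1].copy()
t=np.linspace(0,6.28,40); P=np.c_[.6284+.017*np.cos(t),-.1125+.017*np.sin(t),np.full(40,.126)]
cv2.polylines(im,[np.round(proj(p,P,T)).astype(int)],True,(0,255,255),1)
for z in (.01,.09):
    a=np.radians(-33+45+90*np.arange(4)); P=np.c_[.6284+.0396*np.cos(a),-.1125+.0396*np.sin(a),np.full(4,z)]
    cv2.polylines(im,[np.round(proj(p,P,T)).astype(int)],True,(0,255,0),1)
cv2.imwrite('pics/w5.png',cv2.resize(im[100:420,150:530],None,fx=2,fy=2,interpolation=cv2.INTER_CUBIC)[:600])
E
```

```text
time_s: 13.1
tool_pos: [0.6275, -0.1143, 0.1854]
ee_rot: [0.199, 0.687, -0.199, 0.67]
contact_force: [0.4, 0.1, 0.2]
gripper_width: 1.001
pos [ 0.6275 -0.1143  0.1854] yaw -32.76 down [-0.0224  0.0067 -0.9997] J6 [-0.25  0.32]
shift xyz (mm, tool) [78.4  2.5  1.6] turn deg [ 0.24 -1.29  0.38] axes [[-0.02, 0.54, 0.84], [0.01, 0.84, -0.54], [-1.0, -0.01, -0.02]]
```

View pics/w5.png

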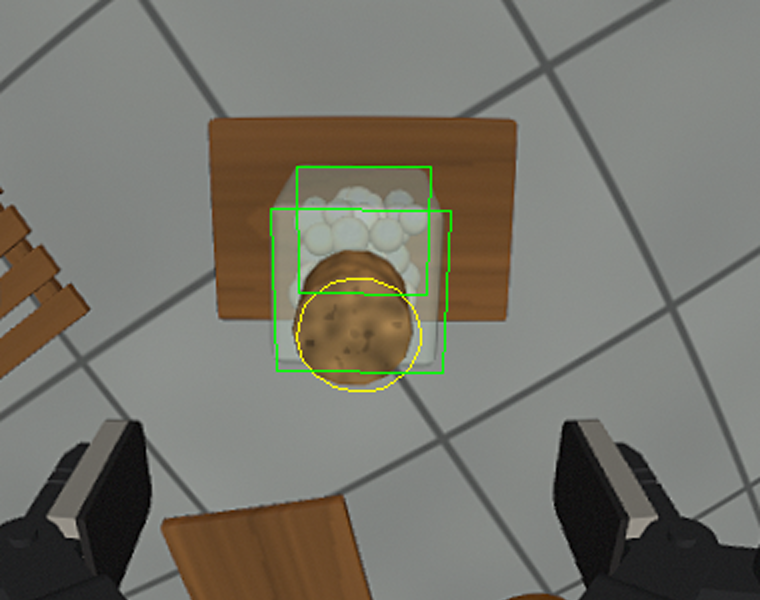

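The square jar's sides are parallel to the image axes, so its yaw is about -33°, aligned with the jaws. Its cork is about 1.5 mm left of and above the prediction. Descending with that corrected.

```bash
python3 -m jog '[{"x":0.02,"y":0.004,"z":0,"wx":0,"wy":-1.3,"wz":0.4},{"x":0.03,"y":0,"z":0,"wx":0,"wy":0,"wz":0},{"x":0.015,"y":0,"z":0,"wx":0,"wy":0,"wz":0},{"x":0.005,"y":0,"z":0,"wx":0,"wy":0,"wz":0},{"x":0,"y":0,"z":0,"wx":0,"wy":0,"wz":0},{"x":0,"y":0,"z":0,"wx":0,"wy":0,"wz":0}]'
python3 - <<'E'
from look import *
plan([0.6281,-0.1104,0.107],-33)
E
```

```text
time_s: 13.9
tool_pos: [0.6296, -0.1109, 0.1136]
ee_rot: [0.195, 0.679, -0.195, 0.68]
contact_force: [0.2, -0.2, -0.2]
gripper_width: 1.002
pos [ 0.6296 -0.1109  0.1136] yaw -31.96 down [ 1.5e-03  1.0e-04 -1.0e+00] J6 [-0.25  0.31]
shift xyz (mm, tool) [ 6.6 -0.4 -1.5] turn deg [ 1.04  0.07 -0.05] axes [[0.0, 0.53, 0.85], [0.0, 0.85, -0.53], [-1.0, 0.0, 0.0]]
```

```bash
python3 -m jog '[{"x":0.005,"y":0,"z":-0.0015,"wx":1,"wy":0,"wz":0},{"x":0.0025,"y":0,"z":0,"wx":0,"wy":0,"wz":0},{"x":0,"y":0,"z":0,"wx":0,"wy":0,"wz":0}]'
python3 -m jog '[{"x":0,"y":0,"z":0,"wx":0,"wy":0,"wz":0},{"x":0,"y":0,"z":0,"wx":0,"wy":0,"wz":0},{"x":0,"y":0,"z":0,"wx":0,"wy":0,"wz":0},{"x":0,"y":0,"z":0,"wx":0,"wy":0,"wz":0},{"x":0,"y":0,"z":0,"wx":0,"wy":0,"wz":0},{"x":0,"y":0,"z":0,"wx":0,"wy":0,"wz":0}]' 1 45
python3 - <<'E'
from look import *
plan([0.4817,-0.2522,0.15],-21)
E
```

```text
time_s: 14.28
tool_pos: [0.6287, -0.1101, 0.1068]
ee_rot: [0.201, 0.677, -0.201, 0.679]
contact_force: [0.0, 0.2, -0.3]
gripper_width: 0.998
time_s: 15.02
tool_pos: [0.6288, -0.1101, 0.1072]
ee_rot: [0.201, 0.677, -0.201, 0.679]
contact_force: [-0.1, -0.4, 1.2]
gripper_width: 0.387
pos [ 0.6288 -0.1101  0.1072] yaw -33.02 down [ 3.4e-03 -4.0e-04 -1.0e+00] J6 [-0.25  0.33]
shift xyz (mm, tool) [ -43.3 -199.2  -45.8] turn deg [-12.02   0.18  -0.07] axes [[0.0, 0.54, 0.84], [-0.0, 0.84, -0.54], [-1.0, 0.0, 0.0]]
```

```bash
python3 -m jog '[{"x":-0.01,"y":0,"z":0,"wx":0,"wy":0,"wz":0},{"x":-0.02,"y":0,"z":0,"wx":0,"wy":0,"wz":0},{"x":-0.012,"y":-0.01,"z":-0.0023,"wx":0,"wy":0,"wz":0},{"x":0,"y":-0.025,"z":-0.0058,"wx":0,"wy":0,"wz":0},{"x":0,"y":-0.035,"z":-0.008,"wx":0,"wy":0,"wz":0},{"x":0,"y":-0.035,"z":-0.008,"wx":0,"wy":0,"wz":0},{"x":0,"y":-0.035,"z":-0.008,"wx":0,"wy":0,"wz":0},{"x":0,"y":-0.03,"z":-0.007,"wx":0,"wy":0,"wz":0},{"x":0,"y":-0.02,"z":-0.0045,"wx":0,"wy":0,"wz":0},{"x":0,"y":-0.005,"z":0,"wx":0,"wy":0,"wz":0}]'
python3 -m jog '[{"x":0,"y":0,"z":0,"wx":-4,"wy":0,"wz":0},{"x":0,"y":0,"z":0,"wx":-5,"wy":0,"wz":0},{"x":0,"y":0,"z":0,"wx":-3,"wy":0,"wz":0},{"x":0,"y":0,"z":0,"wx":0,"wy":0,"wz":0},{"x":0,"y":0,"z":0,"wx":0,"wy":0,"wz":0}]'
python3 - <<'E'
from look import *
plan([0.4817,-0.2522,0.1072],-21)
T=tool(); p=snap('wrist','w6')
E
```

```text
time_s: 16.27
tool_pos: [0.4785, -0.2563, 0.1572]
ee_rot: [0.201, 0.675, -0.201, 0.681]
contact_force: [0.2, -0.5, -3.2]
gripper_width: 0.383
time_s: 16.9
tool_pos: [0.4793, -0.2561, 0.1596]
ee_rot: [0.126, 0.692, -0.128, 0.699]
contact_force: [0.8, 1.0, -4.7]
gripper_width: 0.384
pos [ 0.4793 -0.2561  0.1596] yaw -20.76 down [ 0.0093 -0.0045 -0.9999] J6 [-0.58 -0.22]
shift xyz (mm, tool) [52.4  4.6  0.3] turn deg [0.24 0.59 0.05] axes [[0.01, 0.35, 0.94], [-0.0, 0.94, -0.35], [-1.0, -0.0, 0.01]]
```

View pics/w6.png

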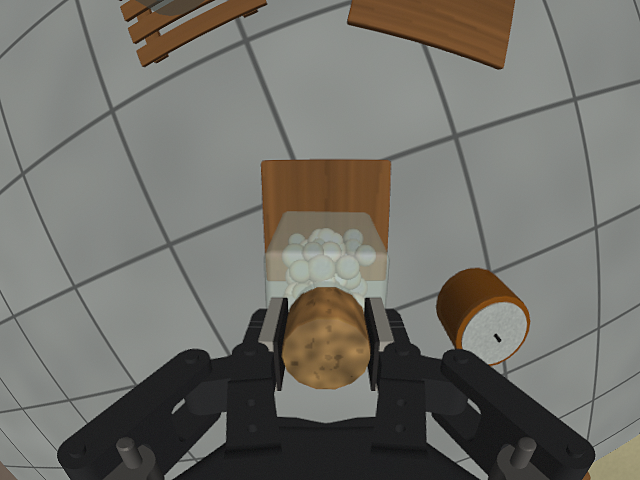

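The jar's sides are parallel to the square coaster (262–390,160) and centred on it, so I'll lower it.

```bash
python3 -m jog '[{"x":0.012,"y":0.0046,"z":0,"wx":0,"wy":0.6,"wz":0},{"x":0.018,"y":0,"z":0,"wx":0,"wy":0,"wz":0},{"x":0.01,"y":0,"z":0,"wx":0,"wy":0,"wz":0},{"x":0.003,"y":0,"z":0,"wx":0,"wy":0,"wz":0},{"x":0,"y":0,"z":0,"wx":0,"wy":0,"wz":0},{"x":0,"y":0,"z":0,"wx":0,"wy":0,"wz":0}]'
python3 - <<'E'
from look import *
plan([0.4817,-0.2522,0.1072],-21)
E
```

```text
time_s: 17.7
tool_pos: [0.4815, -0.251, 0.114]
ee_rot: [0.128, 0.696, -0.128, 0.695]
contact_force: [-0.9, -0.4, -4.6]
gripper_width: 0.384
pos [ 0.4815 -0.251   0.114 ] yaw -20.84 down [-0.0021 -0.     -1.    ] J6 [-0.57 -0.2 ]
shift xyz (mm, tool) [ 6.8 -1.   0.7] turn deg [ 0.16 -0.11  0.04] axes [[-0.0, 0.36, 0.93], [-0.0, 0.93, -0.36], [-1.0, -0.0, -0.0]]
```

```bash
python3 -m jog '[{"x":0.004,"y":-0.001,"z":0.0007,"wx":0,"wy":0,"wz":0},{"x":0.002,"y":0,"z":0,"wx":0,"wy":0,"wz":0},{"x":0,"y":0,"z":0,"wx":0,"wy":0,"wz":0}]'
python3 -m jog '[{"x":0.002,"y":0,"z":0,"wx":0,"wy":0,"wz":0},{"x":0,"y":0,"z":0,"wx":0,"wy":0,"wz":0}]'
python3 -m jog '[{"x":0.002,"y":0,"z":0,"wx":0,"wy":0,"wz":0},{"x":0,"y":0,"z":0,"wx":0,"wy":0,"wz":0}]'
```

```text
time_s: 18.08
tool_pos: [0.482, -0.2525, 0.1083]
ee_rot: [0.128, 0.696, -0.128, 0.695]
contact_force: [0.5, 0.8, -3.2]
gripper_width: 0.38
time_s: 18.32
tool_pos: [0.4823, -0.2529, 0.1074]
ee_rot: [0.127, 0.695, -0.129, 0.696]
contact_force: [-0.1, -0.9, -3.9]
gripper_width: 0.383
time_s: 18.58
tool_pos: [0.4826, -0.2535, 0.1075]
ee_rot: [0.127, 0.695, -0.129, 0.696]
contact_force: [0.2, 0.3, -4.2]
gripper_width: 0.383
```

```bash
python3 -m jog '[{"x":0.002,"y":0,"z":0,"wx":0,"wy":0,"wz":0},{"x":0,"y":0,"z":0,"wx":0,"wy":0,"wz":0}]'
python3 -m jog '[{"x":0,"y":0,"z":0,"wx":0,"wy":0,"wz":0},{"x":0,"y":0,"z":0,"wx":0,"wy":0,"wz":0},{"x":0,"y":0,"z":0,"wx":0,"wy":0,"wz":0},{"x":0,"y":0,"z":0,"wx":0,"wy":0,"wz":0},{"x":-0.01,"y":0,"z":0,"wx":0,"wy":0,"wz":0},{"x":-0.02,"y":0,"z":0,"wx":0,"wy":0,"wz":0},{"x":-0.03,"y":0,"z":0,"wx":0,"wy":0,"wz":0},{"x":-0.04,"y":0,"z":0,"wx":0,"wy":0,"wz":0},{"x":0,"y":0,"z":0,"wx":0,"wy":0,"wz":0}]' 0
python3 - <<'E'
from look import *
plan([0.641,0.139,0.21],38)
T=tool(); p=snap('wrist','w7')
im=p['pixels'][:,:,::-1].copy()
def sq(x,y,yaw,h,z):
    a=np.radians(yaw+45+90*np.arange(4)); r=h*2**.5; P=np.c_[x+r*np.cos(a),y+r*np.sin(a),np.full(4,z)]
    cv2.polylines(im,[np.round(proj(p,P,T)).astype(int)],True,(0,255,0),1)
sq(.4817,-.2522,-21,.05,.01); sq(.4817,-.2522,-21,.028,.09)
cv2.imwrite('pics/w7.png',im)
E
```

```text
time_s: 18.82
tool_pos: [0.4829, -0.254, 0.1073]
ee_rot: [0.126, 0.695, -0.129, 0.696]
contact_force: [-0.1, 0.5, -4.7]
gripper_width: 0.386
time_s: 19.95
tool_pos: [0.4834, -0.2539, 0.2126]
ee_rot: [0.126, 0.694, -0.129, 0.697]
contact_force: [0.8, -0.7, -0.2]
gripper_width: 1.0
pos [ 0.4834 -0.2539  0.2126] yaw -20.82 down [ 0.004  -0.0055 -1.    ] J6 [-0.57 -0.2 ]
shift xyz (mm, tool) [  1.1 423.2   7.7] turn deg [-58.82   0.19   0.36] axes [[0.0, 0.36, 0.93], [-0.01, 0.93, -0.36], [-1.0, -0.0, 0.01]]
```

View pics/w7.png

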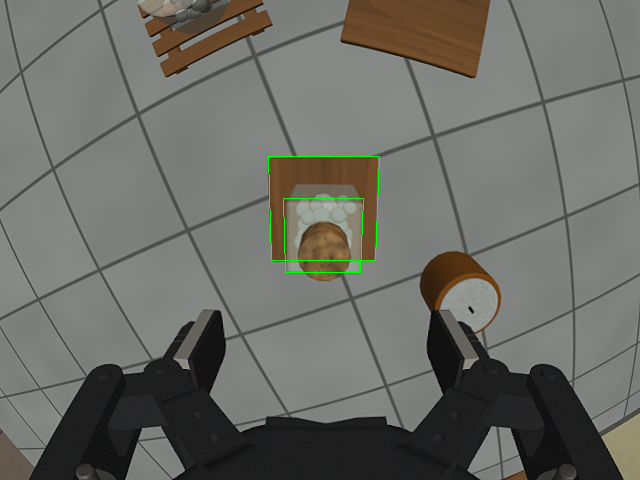

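The square jar stands on its coaster and matches the drawn target outline to about 1–2 mm. Next is the oblong jar.

```bash
python3 -m jog '[{"x":-0.002,"y":0.052,"z":0.001,"wx":0,"wy":0,"wz":0},{"x":0,"y":0.052,"z":0.001,"wx":0,"wy":0,"wz":0},{"x":0,"y":0.052,"z":0.001,"wx":0,"wy":0,"wz":0},{"x":0,"y":0.052,"z":0.001,"wx":0,"wy":0,"wz":0},{"x":0,"y":0.052,"z":0.001,"wx":0,"wy":0,"wz":0},{"x":0,"y":0.052,"z":0.001,"wx":0,"wy":0,"wz":0},{"x":0,"y":0.052,"z":0.001,"wx":0,"wy":0,"wz":0},{"x":0,"y":0.05,"z":0.001,"wx":0,"wy":0,"wz":0}]'
python3 -m jog '[{"x":0,"y":0,"z":0,"wx":-9.5,"wy":0,"wz":0},{"x":0,"y":0,"z":0,"wx":-9.5,"wy":0,"wz":0},{"x":0,"y":0,"z":0,"wx":-9.5,"wy":0,"wz":0},{"x":0,"y":0,"z":0,"wx":-9.5,"wy":0,"wz":0},{"x":0,"y":0,"z":0,"wx":-9.5,"wy":0,"wz":0},{"x":0,"y":0,"z":0,"wx":-9.5,"wy":0,"wz":0},{"x":0,"y":0,"z":0,"wx":0,"wy":0,"wz":0}]'
cat > ov.py <<'E'
from look import *
def view(name,shapes):
    T=tool(); p=snap('wrist',name); im=p['pixels'][:,:,::-1].copy()
    for kind,x,y,yaw,a,b,z in shapes:
        if kind=='c': t=np.linspace(0,6.28,40); P=np.c_[x+a*np.cos(t),y+a*np.sin(t),np.full(40,z)]
        else:
            c,s=np.cos(np.radians(yaw)),np.sin(np.radians(yaw)); m=np.array([[-a,b],[a,b],[a,-b],[-a,-b]])/2
            P=np.c_[m@np.array([[c,s],[-s,c]])+[x,y],np.full(4,z)]
        cv2.polylines(im,[np.round(proj(p,P,T)).astype(int)],True,(0,255,0) if kind=='r' else (0,255,255),1)
    cv2.imwrite(f'pics/{name}.png',im); return p,T
E
python3 - <<'E'
from ov import *
plan([0.641,0.139,0.101],38)
view('w8',[('c',.641,.139,0,.017,0,.12),('r',.641,.139,38,.084,.046,.084),('r',.641,.139,38,.084,.046,.01),('c',.6451,.1372,0,.055,0,.01)])
E
```

```text
time_s: 21.0
tool_pos: [0.6381, 0.14, 0.203]
ee_rot: [0.128, 0.699, -0.132, 0.692]
contact_force: [-0.2, -0.6, 0.0]
gripper_width: 1.004
time_s: 21.88
tool_pos: [0.6346, 0.1438, 0.1924]
ee_rot: [-0.228, 0.678, 0.23, 0.66]
contact_force: [0.3, -0.1, 0.4]
gripper_width: 1.001
pos [0.6346 0.1438 0.1924] yaw 37.84 down [-0.0258 -0.0052 -0.9997] J6 [ 0.15 -0.51]
shift xyz (mm, tool) [91.3 -8.7  4.3] turn deg [-0.17 -1.35 -0.67] axes [[-0.03, -0.61, 0.79], [-0.01, 0.79, 0.61], [-1.0, 0.01, -0.02]]
```

View pics/w8.png

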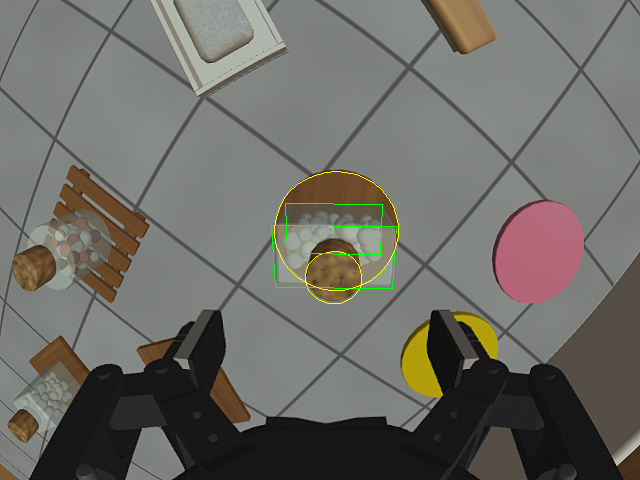

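The oblong jar matches the predicted outline (yaw 38°), with the cork at (334,274). Descending.

```bash
python3 -m jog '[{"x":0.02,"y":-0.007,"z":0.004,"wx":0,"wy":-1.35,"wz":-0.65},{"x":0.032,"y":0,"z":0,"wx":0,"wy":0,"wz":0},{"x":0.022,"y":0,"z":0,"wx":0,"wy":0,"wz":0},{"x":0.006,"y":0,"z":0,"wx":0,"wy":0,"wz":0},{"x":0,"y":0,"z":0,"wx":0,"wy":0,"wz":0},{"x":0,"y":0,"z":0,"wx":0,"wy":0,"wz":0}]'
python3 - <<'E'
from look import *
plan([0.640,0.140,0.101],38)
E
```

```text
time_s: 22.68
tool_pos: [0.6418, 0.1404, 0.11]
ee_rot: [-0.222, 0.671, 0.222, 0.671]
contact_force: [-0.4, -0.8, -0.2]
gripper_width: 0.995
pos [0.6418 0.1404 0.11  ] yaw 36.65 down [ 5.e-04  4.e-04 -1.e+00] J6 [ 0.14 -0.5 ]
shift xyz (mm, tool) [ 9.   0.7 -1.7] turn deg [-1.35  0.04 -0.  ] axes [[0.0, -0.6, 0.8], [0.0, 0.8, 0.6], [-1.0, 0.0, 0.0]]
```

```bash
python3 -m jog '[{"x":0.006,"y":0.0007,"z":-0.0017,"wx":-1.3,"wy":0,"wz":0},{"x":0.0035,"y":0,"z":0,"wx":0,"wy":0,"wz":0},{"x":0,"y":0,"z":0,"wx":0,"wy":0,"wz":0}]'
python3 -m jog '[{"x":0,"y":0,"z":0,"wx":0,"wy":0,"wz":0},{"x":0,"y":0,"z":0,"wx":0,"wy":0,"wz":0},{"x":0,"y":0,"z":0,"wx":0,"wy":0,"wz":0},{"x":0,"y":0,"z":0,"wx":0,"wy":0,"wz":0},{"x":0,"y":0,"z":0,"wx":0,"wy":0,"wz":0},{"x":0,"y":0,"z":0,"wx":0,"wy":0,"wz":0}]' 1 45
python3 - <<'E'
from look import *
plan([0.6301,-0.1094,0.15],-33)
E
```

```text
time_s: 23.05
tool_pos: [0.6404, 0.1401, 0.1013]
ee_rot: [-0.23, 0.668, 0.23, 0.67]
contact_force: [0.8, 0.4, -0.0]
gripper_width: 0.999
time_s: 23.8
tool_pos: [0.6407, 0.1402, 0.1017]
ee_rot: [-0.23, 0.667, 0.23, 0.67]
contact_force: [0.7, 0.9, 0.4]
gripper_width: 0.386
pos [0.6407 0.1402 0.1017] yaw 38.0 down [ 3.3e-03  8.0e-04 -1.0e+00] J6 [ 0.14 -0.52]
shift xyz (mm, tool) [ -48.5 -190.2 -161.9] turn deg [ 7.1e+01  2.1e-01 -4.0e-02] axes [[0.0, -0.62, 0.79], [0.0, 0.79, 0.62], [-1.0, -0.0, 0.0]]
```

```bash
python3 -m jog '[{"x":-0.01,"y":0,"z":0,"wx":0,"wy":0,"wz":0},{"x":-0.02,"y":0,"z":0,"wx":0,"wy":0,"wz":0},{"x":-0.02,"y":-0.008,"z":-0.007,"wx":0,"wy":0,"wz":0},{"x":-0.01,"y":-0.02,"z":-0.017,"wx":0,"wy":0,"wz":0},{"x":0,"y":-0.03,"z":-0.026,"wx":0,"wy":0,"wz":0},{"x":0,"y":-0.03,"z":-0.026,"wx":0,"wy":0,"wz":0},{"x":0,"y":-0.03,"z":-0.026,"wx":0,"wy":0,"wz":0},{"x":0,"y":-0.03,"z":-0.026,"wx":0,"wy":0,"wz":0},{"x":0,"y":-0.022,"z":-0.019,"wx":0,"wy":0,"wz":0},{"x":0,"y":-0.01,"z":-0.008,"wx":0,"wy":0,"wz":0}]'
python3 -m jog '[{"x":0,"y":0,"z":0,"wx":4,"wy":0,"wz":0},{"x":0,"y":0,"z":0,"wx":8,"wy":0,"wz":0},{"x":0,"y":0,"z":0,"wx":9,"wy":0,"wz":0},{"x":0,"y":0,"z":0,"wx":9,"wy":0,"wz":0},{"x":0,"y":0,"z":0,"wx":9,"wy":0,"wz":0},{"x":0,"y":0,"z":0,"wx":9,"wy":0,"wz":0},{"x":0,"y":0,"z":0,"wx":9,"wy":0,"wz":0},{"x":0,"y":0,"z":0,"wx":8,"wy":0,"wz":0},{"x":0,"y":0,"z":0,"wx":5,"wy":0,"wz":0},{"x":0,"y":0,"z":0,"wx":0,"wy":0,"wz":0}]'
python3 - <<'E'
from look import *
plan([0.6301,-0.1094,0.1017],-33)
E
```

```text
time_s: 25.05
tool_pos: [0.629, -0.1084, 0.176]
ee_rot: [-0.232, 0.665, 0.229, 0.672]
contact_force: [0.4, 0.2, -4.4]
gripper_width: 0.387
time_s: 26.3
tool_pos: [0.6292, -0.1073, 0.1846]
ee_rot: [0.209, 0.67, -0.206, 0.682]
contact_force: [-0.4, -0.5, -3.4]
gripper_width: 0.385
pos [ 0.6292 -0.1073  0.1846] yaw -34.15 down [ 0.017  -0.0017 -0.9999] J6 [-0.24  0.35]
shift xyz (mm, tool) [82.9 -1.9  0.7] turn deg [-1.14  0.87 -0.46] axes [[0.02, 0.56, 0.83], [-0.0, 0.83, -0.56], [-1.0, 0.01, 0.02]]
```

```bash
python3 -m jog '[{"x":0.015,"y":-0.002,"z":0.001,"wx":-1,"wy":0.87,"wz":-0.4},{"x":0.025,"y":0,"z":0,"wx":0,"wy":0,"wz":0},{"x":0.015,"y":0,"z":0,"wx":0,"wy":0,"wz":0},{"x":0.006,"y":0,"z":0,"wx":0,"wy":0,"wz":0},{"x":0,"y":0,"z":0,"wx":0,"wy":0,"wz":0},{"x":0,"y":0,"z":0,"wx":0,"wy":0,"wz":0}]'
python3 - <<'E'
from ov import *
plan([0.6301,-0.1094,0.1017],-33)
view('w9',[('r',.6301,-.1094,147,.13,.09,.01)])
E
```

```text
time_s: 27.05
tool_pos: [0.6294, -0.1096, 0.121]
ee_rot: [0.199, 0.679, -0.198, 0.678]
contact_force: [-0.2, 0.1, -3.8]
gripper_width: 0.379
pos [ 0.6294 -0.1096  0.121 ] yaw -32.59 down [-0.0014  0.0012 -1.    ] J6 [-0.25  0.32]
shift xyz (mm, tool) [19.3  0.6  0.5] turn deg [ 0.41 -0.1  -0.01] axes [[-0.0, 0.54, 0.84], [0.0, 0.84, -0.54], [-1.0, 0.0, -0.0]]
```

View pics/w9.png

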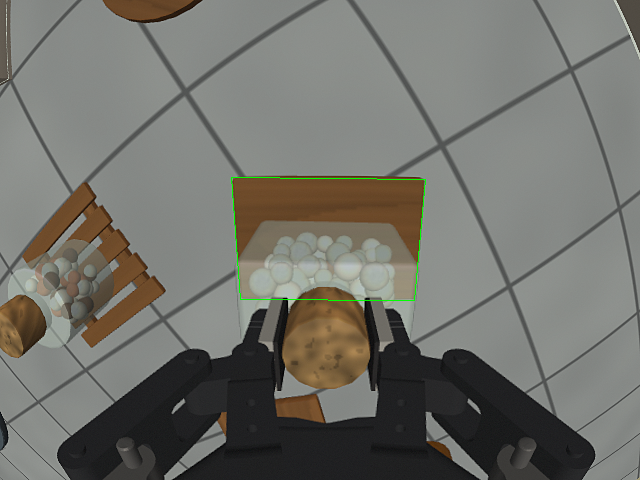

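The oblong jar is centred over its coaster and parallel to it (top edge 232–425,180). Lowering.

```bash
python3 -m jog '[{"x":0.008,"y":0.0006,"z":0.0005,"wx":0,"wy":0,"wz":0},{"x":0.006,"y":0,"z":0,"wx":0,"wy":0,"wz":0},{"x":0.003,"y":0,"z":0,"wx":0,"wy":0,"wz":0},{"x":0,"y":0,"z":0,"wx":0,"wy":0,"wz":0}]'
python3 -m jog '[{"x":0.002,"y":0,"z":0,"wx":0,"wy":0,"wz":0},{"x":0,"y":0,"z":0,"wx":0,"wy":0,"wz":0}]'
```

```text
time_s: 27.6
tool_pos: [0.6304, -0.1094, 0.1035]
ee_rot: [0.199, 0.679, -0.198, 0.679]
contact_force: [0.1, 0.1, -4.4]
gripper_width: 0.388
time_s: 27.85
tool_pos: [0.6306, -0.1094, 0.1017]
ee_rot: [0.199, 0.679, -0.198, 0.679]
contact_force: [0.7, 0.1, -3.6]
gripper_width: 0.382
```

```bash
python3 -m jog '[{"x":0.002,"y":0,"z":0,"wx":0,"wy":0,"wz":0},{"x":0,"y":0,"z":0,"wx":0,"wy":0,"wz":0}]'; python3 -m jog '[{"x":0.002,"y":0,"z":0,"wx":0,"wy":0,"wz":0},{"x":0,"y":0,"z":0,"wx":0,"wy":0,"wz":0}]'
```

```text
time_s: 28.1
tool_pos: [0.6311, -0.1094, 0.1019]
ee_rot: [0.199, 0.678, -0.198, 0.679]
contact_force: [-0.1, -0.5, -3.7]
gripper_width: 0.388
time_s: 28.35
tool_pos: [0.6316, -0.1093, 0.1017]
ee_rot: [0.199, 0.678, -0.198, 0.68]
contact_force: [-1.4, -0.2, -3.9]
gripper_width: 0.382
```

It has stopped descending, at the predicted height. Releasing.

```bash
python3 -m jog '[{"x":0,"y":0,"z":0,"wx":0,"wy":0,"wz":0},{"x":0,"y":0,"z":0,"wx":0,"wy":0,"wz":0},{"x":0,"y":0,"z":0,"wx":0,"wy":0,"wz":0},{"x":0,"y":0,"z":0,"wx":0,"wy":0,"wz":0},{"x":-0.01,"y":0,"z":0,"wx":0,"wy":0,"wz":0},{"x":-0.02,"y":0,"z":0,"wx":0,"wy":0,"wz":0},{"x":-0.03,"y":0,"z":0,"wx":0,"wy":0,"wz":0},{"x":-0.04,"y":0,"z":0,"wx":0,"wy":0,"wz":0},{"x":0,"y":0,"z":0,"wx":0,"wy":0,"wz":0}]' 0
python3 - <<'E'
from ov import *
plan([0.447,-0.0237,0.21],0)
view('w10',[('r',.6301,-.1094,147,.13,.09,.01),('r',.6301,-.1094,147,.084,.046,.084)])
E
```

```text
time_s: 29.48
tool_pos: [0.6325, -0.1098, 0.2105]
ee_rot: [0.199, 0.676, -0.198, 0.682]
contact_force: [-0.2, 0.1, -0.2]
gripper_width: 1.001
pos [ 0.6325 -0.1098  0.2105] yaw -32.58 down [ 0.0086 -0.001  -1.    ] J6 [-0.24  0.32]
shift xyz (mm, tool) [  -1.2  -27.3 -202.6] turn deg [-32.58   0.5   -0.09] axes [[0.01, 0.54, 0.84], [-0.0, 0.84, -0.54], [-1.0, 0.0, 0.01]]
```

View pics/w10.png

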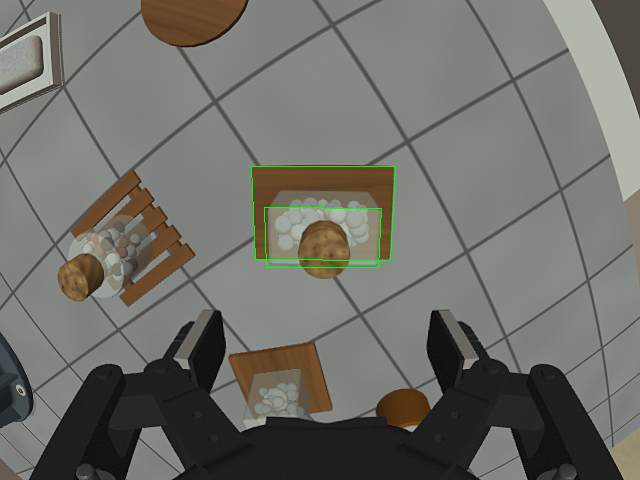

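The oblong jar sits centred on its coaster and aligned with it. Last is the round jar, picked up from the rack.

```bash
python3 -m jog '[{"x":0,"y":-0.0068,"z":-0.0505,"wx":0,"wy":0.5,"wz":0},{"x":0,"y":-0.0068,"z":-0.0505,"wx":0,"wy":0,"wz":0},{"x":0,"y":-0.0068,"z":-0.0505,"wx":0,"wy":0,"wz":0},{"x":0,"y":-0.0068,"z":-0.0505,"wx":0,"wy":0,"wz":0},{"x":0,"y":0,"z":0,"wx":0,"wy":0,"wz":0},{"x":0,"y":0,"z":0,"wx":0,"wy":0,"wz":0}]'
python3 - <<'E'
from ov import *
plan([0.447,-0.0237,0.0956],-33)
view('w11',[('c',.447,-.0237,0,.017,0,.114),('c',.447,-.0237,0,.032,0,.078)])
E
```

```text
time_s: 30.28
tool_pos: [0.4391, -0.0212, 0.2066]
ee_rot: [0.2, 0.681, -0.197, 0.676]
contact_force: [-0.4, 0.3, -0.1]
gripper_width: 0.992
pos [ 0.4391 -0.0212  0.2066] yaw -32.6 down [-0.0061  0.0054 -1.    ] J6 [-0.16  0.41]
shift xyz (mm, tool) [111.    2.    8.9] turn deg [ 0.4  -0.46 -0.07] axes [[-0.01, 0.54, 0.84], [0.01, 0.84, -0.54], [-1.0, 0.0, -0.01]]
```

View pics/w11.png

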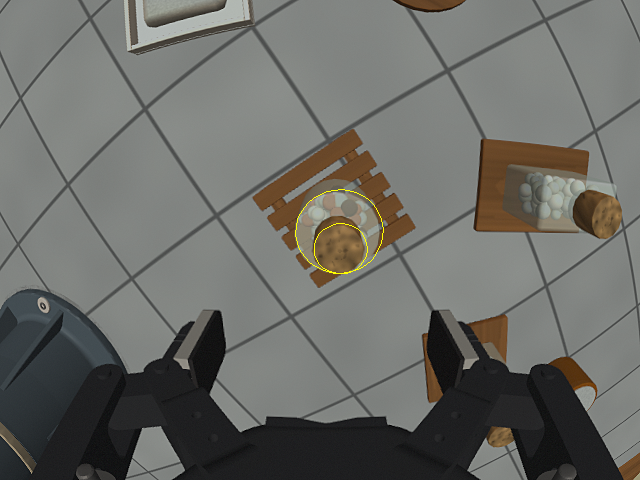

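The outlines fall on the round jar (340,247). Descending.

```bash
python3 -m jog '[{"x":0.025,"y":0.002,"z":0.007,"wx":0,"wy":-0.45,"wz":0},{"x":0.035,"y":0,"z":0,"wx":0,"wy":0,"wz":0},{"x":0.025,"y":0,"z":0,"wx":0,"wy":0,"wz":0},{"x":0.01,"y":0,"z":0,"wx":0,"wy":0,"wz":0},{"x":0,"y":0,"z":0,"wx":0,"wy":0,"wz":0},{"x":0,"y":0,"z":0,"wx":0,"wy":0,"wz":0}]'
python3 - <<'E'
from look import *
plan([0.447,-0.0237,0.0956],-33)
E
```

```text
time_s: 31.08
tool_pos: [0.4511, -0.0253, 0.1091]
ee_rot: [0.2, 0.677, -0.199, 0.679]
contact_force: [0.6, 0.2, -0.8]
gripper_width: 1.0
pos [ 0.4511 -0.0253  0.1091] yaw -32.73 down [ 3.1e-03  6.0e-04 -1.0e+00] J6 [-0.16  0.41]
shift xyz (mm, tool) [13.5 -0.9 -4.3] turn deg [ 0.27  0.13 -0.12] axes [[0.0, 0.54, 0.84], [0.0, 0.84, -0.54], [-1.0, 0.0, 0.0]]
```

```bash
python3 -m jog '[{"x":0.007,"y":-0.0009,"z":-0.0043,"wx":0,"wy":0,"wz":0},{"x":0.006,"y":0,"z":0,"wx":0,"wy":0,"wz":0},{"x":0.002,"y":0,"z":0,"wx":0,"wy":0,"wz":0},{"x":0,"y":0,"z":0,"wx":0,"wy":0,"wz":0}]'
python3 - <<'E'
from look import *
plan([0.447,-0.0237,0.0956],-33)
E
```

```text
time_s: 31.58
tool_pos: [0.4474, -0.0236, 0.0944]
ee_rot: [0.2, 0.677, -0.199, 0.68]
contact_force: [0.1, 0.5, -0.0]
gripper_width: 1.005
pos [ 0.4474 -0.0236  0.0944] yaw -32.73 down [ 5.6e-03  2.0e-04 -1.0e+00] J6 [-0.16  0.41]
shift xyz (mm, tool) [-1.2 -0.3 -0.3] turn deg [ 0.27  0.26 -0.18] axes [[0.01, 0.54, 0.84], [0.0, 0.84, -0.54], [-1.0, 0.0, 0.0]]
```

```bash
python3 -m jog '[{"x":-0.0015,"y":0,"z":0,"wx":0,"wy":0.2,"wz":0},{"x":0,"y":0,"z":0,"wx":0,"wy":0,"wz":0},{"x":0,"y":0,"z":0,"wx":0,"wy":0,"wz":0},{"x":0,"y":0,"z":0,"wx":0,"wy":0,"wz":0},{"x":0,"y":0,"z":0,"wx":0,"wy":0,"wz":0},{"x":0,"y":0,"z":0,"wx":0,"wy":0,"wz":0}]' 1 45
python3 - <<'E'
from look import *
plan([0.6451,0.1372,0.15],-33)
E
```

```text
time_s: 32.33
tool_pos: [0.4475, -0.0236, 0.0964]
ee_rot: [0.2, 0.678, -0.198, 0.679]
contact_force: [-0.2, 0.8, 0.6]
gripper_width: 0.384
pos [ 0.4475 -0.0236  0.0964] yaw -32.73 down [ 0.0027  0.0023 -1.    ] J6 [-0.16  0.41]
shift xyz (mm, tool) [-52.7 242.3  79.3] turn deg [ 0.27  0.06 -0.19] axes [[0.0, 0.54, 0.84], [0.0, 0.84, -0.54], [-1.0, 0.0, 0.0]]
```

```bash
python3 -m jog '[{"x":-0.01,"y":0,"z":0,"wx":0,"wy":0,"wz":0},{"x":-0.02,"y":0,"z":0,"wx":0,"wy":0,"wz":0},{"x":-0.02,"y":0.01,"z":0.0033,"wx":0,"wy":0,"wz":0},{"x":-0.008,"y":0.025,"z":0.008,"wx":0,"wy":0,"wz":0},{"x":0,"y":0.04,"z":0.013,"wx":0,"wy":0,"wz":0},{"x":0,"y":0.04,"z":0.013,"wx":0,"wy":0,"wz":0},{"x":0,"y":0.04,"z":0.013,"wx":0,"wy":0,"wz":0},{"x":0,"y":0.035,"z":0.0115,"wx":0,"wy":0,"wz":0},{"x":0,"y":0.025,"z":0.008,"wx":0,"wy":0,"wz":0},{"x":0,"y":0.012,"z":0.004,"wx":0,"wy":0,"wz":0}]'
python3 -m jog '[{"x":0,"y":0,"z":0,"wx":0,"wy":0,"wz":0},{"x":0,"y":0,"z":0,"wx":0,"wy":0,"wz":0}]'
python3 - <<'E'
from ov import *
plan([0.6451,0.1372,0.0944],-33)
view('w12',[('c',.6451,.1372,0,.055,0,.01)])
E
```

```text
time_s: 33.58
tool_pos: [0.6355, 0.1315, 0.1596]
ee_rot: [0.2, 0.679, -0.199, 0.678]
contact_force: [-0.4, 0.6, -3.3]
gripper_width: 0.384
time_s: 33.83
tool_pos: [0.6347, 0.1309, 0.1594]
ee_rot: [0.2, 0.679, -0.199, 0.677]
contact_force: [-0.2, -0.6, -2.9]
gripper_width: 0.382
pos [0.6347 0.1309 0.1594] yaw -32.81 down [-0.0023  0.0015 -1.    ] J6 [0.13 0.7 ]
shift xyz (mm, tool) [65.  10.9  5.5] turn deg [ 0.19 -0.16 -0.  ] axes [[-0.0, 0.54, 0.84], [0.0, 0.84, -0.54], [-1.0, 0.0, -0.0]]
```

View pics/w12.png

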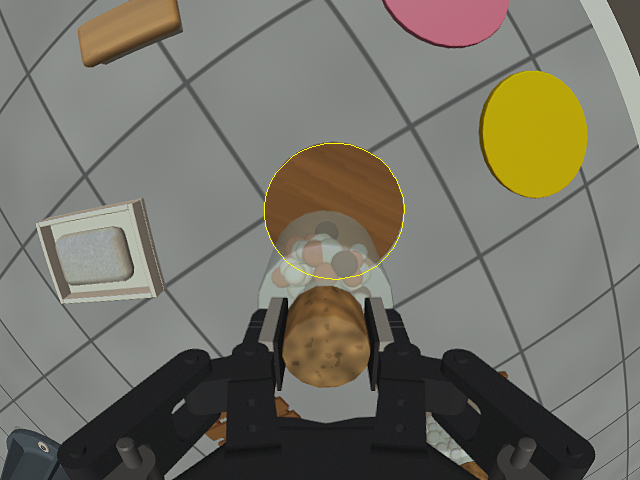

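The round-coaster outline fits exactly (334,210). I'll correct the 11/5.5 mm offset and lower.

```bash
python3 -m jog '[{"x":0.01,"y":0.007,"z":0.004,"wx":0,"wy":0,"wz":0},{"x":0.02,"y":0.003,"z":0.001,"wx":0,"wy":0,"wz":0},{"x":0.015,"y":0,"z":0,"wx":0,"wy":0,"wz":0},{"x":0.006,"y":0,"z":0,"wx":0,"wy":0,"wz":0},{"x":0,"y":0,"z":0,"wx":0,"wy":0,"wz":0},{"x":0,"y":0,"z":0,"wx":0,"wy":0,"wz":0}]'
python3 - <<'E'
from look import *
plan([0.6451,0.1372,0.0944],-33)
E
```

```text
time_s: 34.62
tool_pos: [0.6437, 0.136, 0.1039]
ee_rot: [0.2, 0.68, -0.2, 0.677]
contact_force: [-0.1, 0.4, -3.0]
gripper_width: 0.388
pos [0.6437 0.136  0.1039] yaw -32.88 down [-0.0044  0.0012 -1.    ] J6 [0.14 0.71]
shift xyz (mm, tool) [9.5 1.8 0.5] turn deg [ 0.12 -0.25  0.08] axes [[-0.0, 0.54, 0.84], [0.0, 0.84, -0.54], [-1.0, -0.0, -0.0]]
```

```bash
python3 -m jog '[{"x":0.005,"y":0.0018,"z":0.0005,"wx":0,"wy":-0.2,"wz":0},{"x":0.003,"y":0,"z":0,"wx":0,"wy":0,"wz":0},{"x":0,"y":0,"z":0,"wx":0,"wy":0,"wz":0}]'
python3 -m jog '[{"x":0.002,"y":0,"z":0,"wx":0,"wy":0,"wz":0},{"x":0,"y":0,"z":0,"wx":0,"wy":0,"wz":0}]'
python3 -m jog '[{"x":0.002,"y":0,"z":0,"wx":0,"wy":0,"wz":0},{"x":0,"y":0,"z":0,"wx":0,"wy":0,"wz":0}]'
python3 -m jog '[{"x":0.002,"y":0,"z":0,"wx":0,"wy":0,"wz":0},{"x":0,"y":0,"z":0,"wx":0,"wy":0,"wz":0}]'
```

```text
time_s: 35.0
tool_pos: [0.6456, 0.1374, 0.0963]
ee_rot: [0.2, 0.678, -0.2, 0.678]
contact_force: [1.2, 0.6, -3.8]
gripper_width: 0.383
time_s: 35.25
tool_pos: [0.6458, 0.1374, 0.0946]
ee_rot: [0.2, 0.678, -0.2, 0.679]
contact_force: [-0.1, -0.8, -3.2]
gripper_width: 0.384
time_s: 35.5
tool_pos: [0.6463, 0.1377, 0.0949]
ee_rot: [0.2, 0.677, -0.2, 0.679]
contact_force: [0.2, 1.1, -4.3]
gripper_width: 0.383
time_s: 35.75
tool_pos: [0.6467, 0.138, 0.0946]
ee_rot: [0.201, 0.677, -0.199, 0.679]
contact_force: [-0.1, -0.3, -3.4]
gripper_width: 0.385
```

Bottomed out at the predicted 0.0946. I'll release, back away and take final pictures.

```bash
python3 -m jog '[{"x":0,"y":0,"z":0,"wx":0,"wy":0,"wz":0},{"x":0,"y":0,"z":0,"wx":0,"wy":0,"wz":0},{"x":0,"y":0,"z":0,"wx":0,"wy":0,"wz":0},{"x":0,"y":0,"z":0,"wx":0,"wy":0,"wz":0},{"x":-0.01,"y":0,"z":0,"wx":0,"wy":0,"wz":0},{"x":-0.02,"y":0,"z":0,"wx":0,"wy":0,"wz":0},{"x":-0.04,"y":0,"z":0,"wx":0,"wy":0,"wz":0},{"x":-0.05,"y":0,"z":0,"wx":0,"wy":0,"wz":0},{"x":-0.04,"y":0,"z":0,"wx":0,"wy":0,"wz":0},{"x":0,"y":0,"z":0,"wx":0,"wy":0,"wz":0}]' 0
python3 -m jog '[{"x":-0.02,"y":-0.05,"z":-0.02,"wx":0,"wy":0,"wz":0},{"x":-0.03,"y":-0.05,"z":-0.02,"wx":0,"wy":0,"wz":0},{"x":-0.04,"y":-0.04,"z":-0.02,"wx":0,"wy":0,"wz":0},{"x":-0.04,"y":-0.01,"z":-0.02,"wx":0,"wy":0,"wz":0},{"x":0,"y":0,"z":0,"wx":0,"wy":0,"wz":0},{"x":0,"y":0,"z":0,"wx":0,"wy":0,"wz":0}]'
python3 - <<'E'
from ov import *
print(tool()[0])
view('w13',[('c',.6451,.1372,0,.055,0,.01),('c',.6451,.1372,0,.017,0,.112),('r',.6301,-.1094,147,.13,.09,.01),('c',.6301,-.1094,0,.017,0,.12),('r',.6301,-.1094,147,.084,.046,.084),('r',.4817,-.2522,159,.1,.1,.01),('r',.4817,-.2522,159,.056,.056,.09),('c',.4817,-.2522,0,.017,0,.126)])
p=snap('scene','s13')
for q in ['square_jar','round_jar','oblong_jar','soap_dish','nail_brush','candle']: print(q,[(d['conf'],np.round(d['point'],3)) for d in ctrl.find_in(p,q)][:1])
E
```

```text
time_s: 37.0
tool_pos: [0.6467, 0.1379, 0.267]
ee_rot: [0.202, 0.675, -0.199, 0.682]
contact_force: [-0.4, -0.6, -0.3]
gripper_width: 1.0
time_s: 37.75
tool_pos: [0.4904, 0.0526, 0.3989]
ee_rot: [0.201, 0.675, -0.199, 0.681]
contact_force: [0.0, -0.1, -0.6]
gripper_width: 0.998
[0.49036609 0.05262703 0.3988808 ]
square_jar [(0.93, array([ 0.501, -0.266,  0.083]))]
round_jar [(0.78, array([0.659, 0.12 , 0.071]))]
oblong_jar [(0.58, array([ 0.65 , -0.125,  0.078]))]
soap_dish [(0.94, array([0.455, 0.22 , 0.015]))]
nail_brush [(0.94, array([0.605, 0.351, 0.034]))]
candle [(0.9, array([ 0.59 , -0.38 ,  0.061]))]
```

View pics/w13.png

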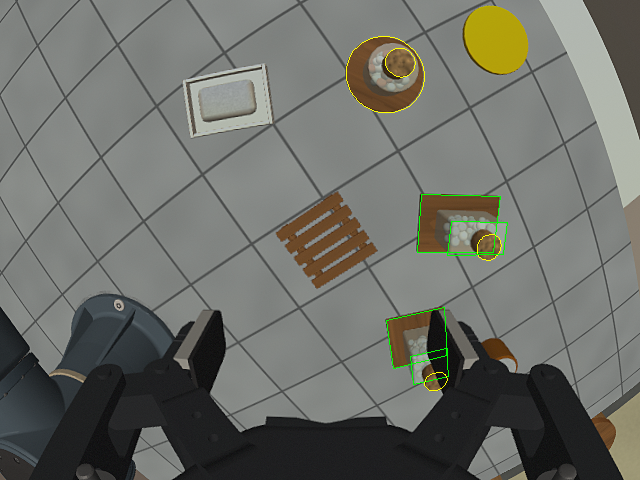

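View pics/s13.png

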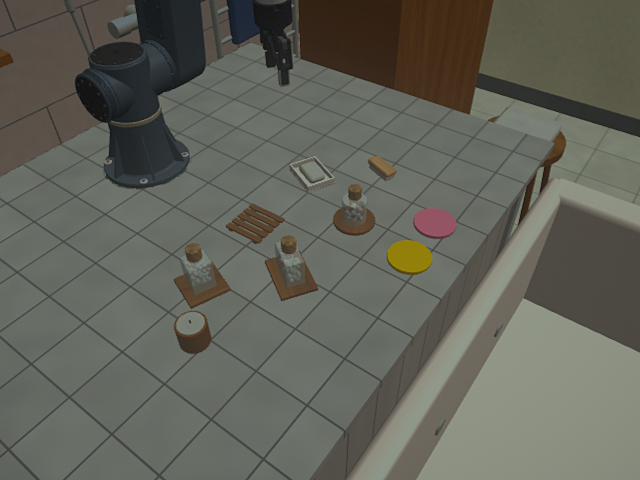

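Each jar now stands on its own coaster: round at (354,207), oblong at (290,262) and square at (197,268) in the scene view. All are centred to 1–3 mm, and the bystanders haven't moved. Handing in.

```bash
python3 -c "
from station import ctrl
print(ctrl.sign_off())"
```

```text
the job is handed in; nothing more can be done
None
```

All three jars are upright on their own coasters and released. I handed the job in at about 38 s of the 99 s allowed; sign-off gives no verdict.

**What I did:** I parked the round jar on the middle of the rack and let go of it there. Then I moved the square jar to the square coaster, turned to line up with its edges. The oblong jar went to the oblong coaster, also turned to line up, and last the round jar went from the rack to the round coaster. I gripped each jar by its cork.

**Last checks:**
- **Position and alignment:** In the wrist pictures, the drawn target outlines matched the jars to about 1–3 mm. The sides of the square and oblong jars looked parallel to their coasters' edges. In the final wrist picture a finger partly hid the square jar, so its match rests mainly on the picture taken just after it was set down.
- **Bystanders:** The soap dish, nail brush and candle were found within about 4 mm of their starting positions, which is the measuring noise.
- **Gripper:** It was open and well clear of everything at the end.

**One weak signal:** When I set the jars down, the wrist force barely changed on contact. I judged each contact by the descent stopping at the predicted height. No check failed.

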